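# Face the tin's label front and put the thumb cap away

### The arm

A 7-joint arm with a two-finger parallel gripper is mounted at the origin on the work surface. World frame = base frame: x ahead of the robot, y to its left, z up, the work surface at z = 0. Lengths are in m, angles in degrees, forces in N, time in s.
With the tool pointing down it reaches from about 0.425 to 0.825 m from the base axis. Payload 3.6 kg.
Tool frame: the origin (TCP) lies midway between the tips of the shut fingers; the grasp point (between the pads) lies 19 mm behind it; z points along the fingers, y is the line along which they close (so a half turn about z gives the same grasp; the last joint's range is limited). The gripper opens to 85 mm and grips with 20 to 120 N. Pads are 22 mm wide; open, the fingers measure 114 mm over their backs; the gripper's body (76 mm by 85 mm) begins 54 mm behind the grasp point. The pads swing forward as they close: fully open they stand 13 mm farther back than shut.
Start: joints at [-76.576, 35.231, -0.722, 81.555, 0.464, 63.22, -2.315], TCP at [0.168, 0.628, 0.231] pointing down, gripper open.
Joint ranges: [-178.69, 178.69], [-17.37, 117.87], [-77.05, 75.6], [15.02, 138.74], [-78.02, 258.01], [0.78, 113.62], [-162.83, 162.83]. Speed limits (degrees/s): [159.86, 159.86, 180, 180, 180, 180, 180].

### API

Orientations are given as a 3x3 rotation matrix whose columns are the frame's x, y, z axes.
In Python, from workcell import arm gives the robot as it stands. The module is installed in compiled form; this text tells all that it offers.
- The arm moves only by the tool move_arm, never from a script. Its argument "moves" is a list of rows, each a list of 6 numbers: the shift along the world's x, y, z in mm, then the turn, a rotation vector about the world's x, y, z in rad. In form: [[tx, ty, tz, rx, ry, rz], ...]. A call has 1 to 5 rows; each row is the pose to reach, as a shift and turn from the pose commanded when the call began; what a row does not reach only later rows make up. A row lasts 1/10 s, in which the tool goes at most 50 mm and 8.59 degrees, less where a joint would pass 70% of its speed; a pose out of reach is approached as far as the arm can. A call with a gripper value outside its range is refused whole. "hand" is the opening, from 0 (shut) to 1 (fully open), set as the call begins (left out, the last holds). The fingers move at their own pace and stop on an object; "squeeze" is the grip in N (left out, the last holds). Time passes only in rows, so rows that repeat a pose let the fingers close. It gives the time, the measured TCP pose, the force, the opening and the grip force at its end, in the units of the state.
- arm.state(): the state, without advancing time (a new reading comes with each control period).
- arm.camera(name): name is "scene" or "side" or "wrist"; returns a dict with "pixels" (420x560x3 uint8, red, green, blue), "fovy" (degrees; the focal length in pixels is half the picture's height over the tangent of half this angle, whatever the lens; pixels are square), "cx", "cy" (the principal point, pixels), "origin" and "orientation" of the camera in the world. Camera axes: x right, y down, z forward; pixel columns grow to the right and rows downward; lengths in m; the calibration is good to about 2 mm. A picture is of the moment at which its call begins. There is no depth.
- arm.close_job(): hands the job in; it is judged then, once.
The state is a dict: "time_s": time; "q": joint angles; "qd": joint speeds; "tau": joint torques, N m; "position": TCP position; "eef_rot": TCP orientation; "contact_force": force on the tool from outside, world axes, zero at the start; "wrist_torque": the same for the moment, N m; "width": finger opening in m; "grasp_force": force on a finger pad.
Only numpy, scipy, OpenCV 4.12 (cv2) and the standard library are available. Lean on these libraries where they do the work, as an engineer would, in place of code of your own. Each camera call takes 0.05 s, during which the arm holds its last target. There are 200 camera calls.

### The job

The round tin on the white swivel dock under the clear riser has been left turned away: with a fingertip, roll its edge round gently, without pressing hard, until its orange label faces squarely the way the dock's black arrow points. Then put the black thumb cap with the orange dot into the tin's open half-moon well, keeping the label facing front. Leave the blue-dotted cap and the other things on the desk where they are.

Things in the scene. Friction and masses are not known exactly. Their poses are not given: they have to be found in the camera images.
- dock: Fixed white swivel dock, a square slab 130 x 130 x 18 mm with a grey disc up to 20 mm on which the tin turns. Origin at the centre of its underside on the desk, on the tin's turning axis. Its -x axis is its front: the black arrowhead printed at the middle of its front edge points that way (roughly towards the robot).
- tin: Round blue tin, 100 mm across, 80 mm high (smooth solid side to 60 mm), too wide to grip. Spins either way without limit on its upright axis, about 1 N at the rim turns it and it stays where left; cannot shift or lift. Origin at the centre of its underside, 20 mm up, z up. The orange label is centred on its -x side; its -x half has an open well on top, its +x half is closed flat, white.
- tin_label (a point): Centre of the orange label (a white round spot) on the tin's side, 50 mm from the turning axis and 30 mm above the tin's underside; axes as the tin's. An orange tab lies on the rim above it.
- tin_well (a point): Middle of the floor of the tin's open half-moon well: 27 mm out from the axis on the label's side, 80 mm above the desk, 20 mm below the rim. The well reaches from 8 mm to 46 mm out from the axis, with a round wall 4 mm thick.
- riser: Fixed clear acrylic riser over the dock: board 220 (x) x 620 (y) x 12 mm, underside 185 mm above the desk (a router on it reaches 233 mm), on 12 mm end panels 304 mm either side of the middle. Origin on the desk below the board's centre; its front edge (110 mm to -x) is about 32 mm in front of the tin's axis, so reach the tin from the front with the tool tilted about 40 degrees.
- cap_orange: Loose black rubber thumb cap with an orange dot on top: upright disc 22 mm diameter, 14 mm high, about 12 g. Origin at the centre of its underside, z up.
- cap_blue: The same cap with a blue dot: to be left alone.
- shell: Loose navy console carrying shell, 120 x 270 x 48 mm, origin at the centre of its underside: leave alone.
- cube: Loose frosted glass paperweight cube, 50 mm, origin at the centre of its underside: leave alone.
- bank: Loose grey power bank, 140 x 70 x 15 mm, origin at the centre of its underside: leave alone.
- mug: Loose white mug with a handle to its +y, 80 mm across, 95 mm high, origin at the centre of its underside: leave alone.
- rack: Fixed wooden rack holding six game cases upright, 130 x 200 mm, 180 mm high, origin at the centre of its underside.
Things that resemble listed ones, but are neither listed nor needed, are in the scene too. Leave any pink look-alike of the dock alone.

How it is judged:
By the outcome, as a careful person would: the job done as asked, in the order asked, and still so for the second after the job is handed in, with the robot touching nothing.
It also fails if it takes over 72 s, if anything falls off the work surface, if the arm or the gripper's body presses on something with over 40 N, if the wrist force passes 120 N, or if a joint passes its speed limit or range.

## Working session

There is one attempt and no reset: what is moved stays moved. The work goes in short steps, Python scripts to look and compute and a tool call to move; the robot and the scene stay as the last step left them, time stands still between calls to the robot, and variables do not carry over. Pictures are saved under pics/ and viewed, at most 10 in all, crops included, and the job is handed in when it is done.

Besides the shell and the picture viewer there is one more tool, called after "Request:" by a JSON object that holds its "api" and its "payload", one argument or row to a line. move_arm: Moves the arm, as the interface text tells. Its arguments: {"type":"object","properties":{"moves":{"type":"array"},"hand":{"type":"number"},"squeeze":{"type":"number"}},"required":["moves"]}

```bash
mkdir -p pics; cat > h.py <<'E'
import numpy as np,cv2
from workcell import arm
def snap(n,f):
    c=arm.camera(n); cv2.imwrite(f'pics/{f}.png',cv2.cvtColor(c['pixels'],cv2.COLOR_RGB2BGR)); np.save(f'pics/{f}.npy',{k:v for k,v in c.items() if k!='pixels'},allow_pickle=True); return c
def cam(f): return np.load(f'pics/{f}.npy',allow_pickle=True).item()
def ray(f,u,v):
    c=cam(f); fl=210/np.tan(np.radians(c['fovy'])/2)
    d=np.array(c['orientation'])@np.array([(u-c['cx'])/fl,(v-c['cy'])/fl,1]); return np.array(c['origin']),d/np.linalg.norm(d)
def onz(f,u,v,z):
    o,d=ray(f,u,v); return o+d*(z-o[2])/d[2]
def tri(*a):
    A=0;b=0
    for f,u,v in a:
        o,d=ray(f,u,v);P=np.eye(3)-np.outer(d,d);A=A+P;b=b+P@o
    return np.linalg.solve(A,b)
def proj(f,p):
    c=cam(f); fl=210/np.tan(np.radians(c['fovy'])/2); q=np.array(c['orientation']).T@(np.array(p)-c['origin']); return q[:2]/q[2]*fl+[c['cx'],c['cy']]
E
python3 - <<'E'
from h import *
for n in ['scene','side','wrist']:
    c=snap(n,n+'0'); print(n,c['fovy'],c['cx'],c['cy'],np.round(c['origin'],3),np.round(c['orientation'],2).tolist())
a=cv2.imread('pics/scene0.png');b=cv2.imread('pics/side0.png')
cv2.imwrite('pics/s0.png',cv2.resize(a,(800,600)));
s=arm.state();print(s['time_s'],s['position'],np.round(s['eef_rot'],3).tolist(),s['width'])
E
```

```text
scene 51.47705056511249 276.5686244352824 210.1952726209714 [ 0.393 -0.345  1.177] [[0.95, -0.3, 0.1], [-0.32, -0.91, 0.28], [0.01, -0.3, -0.95]]
side 53.741744395758964 279.3649625498985 206.335436048602 [ 0.313 -0.764  1.055] [[0.96, -0.21, 0.17], [-0.27, -0.74, 0.61], [-0.0, -0.64, -0.77]]
wrist 58.34236176641958 284.46364831373864 205.4680361410981 [0.089 0.648 0.373] [[0.26, 0.92, 0.31], [0.97, -0.24, -0.08], [-0.0, 0.32, -0.95]]
0.15 [0.16742913 0.62745404 0.23041176] [[-0.966, 0.258, -0.0], [0.258, 0.966, -0.002], [-0.0, -0.002, -1.0]] 0.08561970012317542
```

View pics/s0.png

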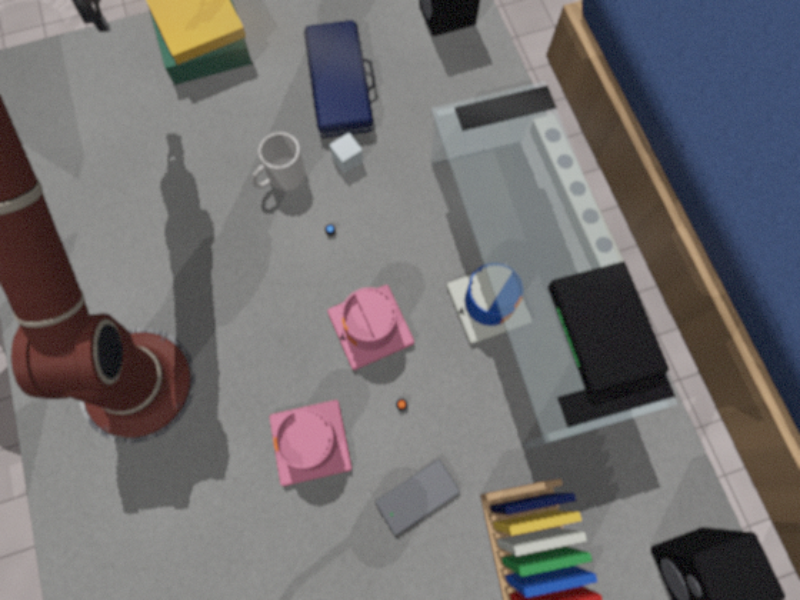

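View pics/side0.png

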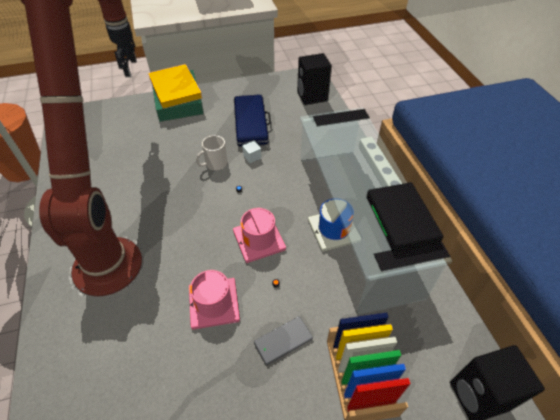

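The scene view shows the white dock with the blue tin at about (493,294) of 800x600, with two pink look-alikes at (370,325) and (310,440). The caps are orange-dotted at (402,405) and blue-dotted at (330,229). The orange-dotted cap is the one to move, and the white dock is the one under the clear riser. I'll confirm both in an enlarged crop.

```bash
python3 - <<'E'
from h import *
a=cv2.imread('pics/scene0.png');b=cv2.imread('pics/side0.png')
R=lambda i,x,y,w,h,s:cv2.resize(i[y:y+h,x:x+w],None,fx=s,fy=s,interpolation=cv2.INTER_CUBIC)
t=np.hstack([R(a,300,170,80,80,5),R(b,300,190,80,80,5)])
u=np.hstack([R(a,261,268,40,20,10),R(b,256,272,40,20,10)])
cv2.imwrite('pics/crop1.png',np.vstack([t,u]))
E
```

```text
(no output)
```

View pics/crop1.png

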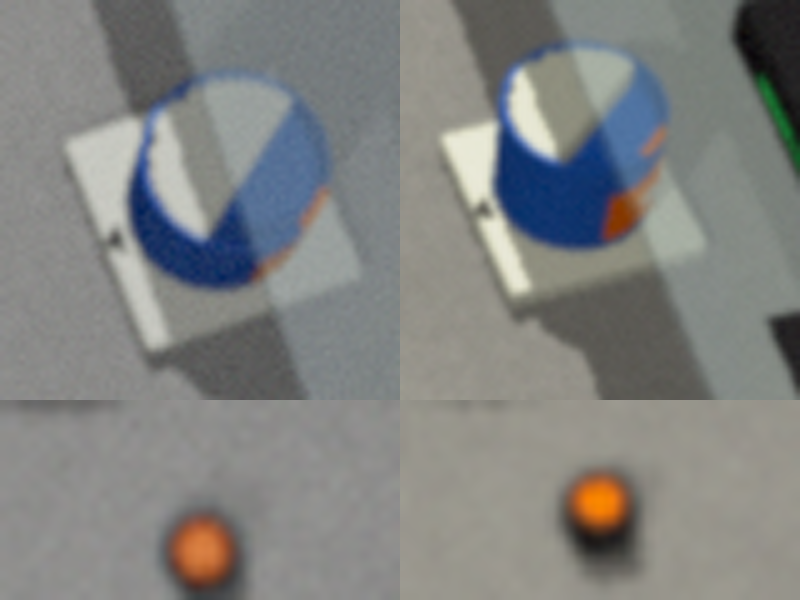

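The crops confirm the black cap with the orange dot (scene px ≈(281,283), side px ≈(276,282)). The tin's label is turned to the right and back of the picture, and the dock arrow is at scene px (322,218).

```bash
python3 - <<'E'
from h import *
S=lambda x,y:('scene0',300+x/5-.4,170+y/5-.4); D=lambda x,y:('side0',300+x/5-.4,190+y/5-.4)
for n,s,d in [('slabL',(67,147),(42,133)),('slabF',(152,350),(114,300)),('slabR',(360,273),(305,243)),('chordA',(293,100),(235,65)),('chordB',(208,240),(162,163)),('arrow',(105,238),(75,209))]:
    z=.1 if 'ch' in n else .018
    print(n,tri(S(*s),D(*d)).round(4),onz(*S(*s),z).round(4),onz(*D(*d),z).round(4))
print('tab scene',onz(*S(318,200),.1),onz(*D(257,140),.1))
print('cap',tri(('scene0',261+20.2-.5,268+15-.5),('side0',256+20-.5,272+10.3-.5)),onz('scene0',280.7,282.5,.014),onz('side0',275.5,281.8,.014))
print('blue',onz('scene0',231,160.5,.014),'pink',onz('scene0',259,225,.1),onz('scene0',215,308,.1),'bank',onz('scene0',292,348,.015))
print('riser frontL',onz('scene0',432*.7,105*.7,.197),onz('scene0',547*.7,440*.7,.197))
E
```

```text
slabL [ 0.6211 -0.0077  0.0253] [ 0.6221 -0.0055  0.018 ] [ 0.6237 -0.0024  0.018 ]
slabF [ 0.6282 -0.1281  0.0068] [ 0.6261 -0.1302  0.018 ] [ 0.6248 -0.1349  0.018 ]
slabR [ 0.7523 -0.1252  0.0138] [ 0.7506 -0.1259  0.018 ] [ 0.7509 -0.1278  0.018 ]
chordA [ 0.7295 -0.0412  0.0949] [ 0.7277 -0.0426  0.1   ] [ 0.7274 -0.0451  0.1   ]
chordB [ 0.6598 -0.0992  0.0951] [ 0.6576 -0.1001  0.1   ] [ 0.659  -0.1027  0.1   ]
arrow [ 0.6255 -0.061   0.0125] [ 0.6239 -0.0623  0.018 ] [ 0.6243 -0.0648  0.018 ]
tab scene [ 0.71952323 -0.09804433  0.1       ] [ 0.71833163 -0.1021421   0.1       ]
cap [ 0.46154278 -0.19709624  0.01111139] [ 0.46117618 -0.19742399  0.014     ] [ 0.46132872 -0.19869901  0.014     ]
blue [0.43777897 0.1817639  0.014     ] pink [ 0.45056322 -0.05174803  0.1       ] [ 0.28577321 -0.21597915  0.1       ] bank [ 0.43504836 -0.36379473  0.015     ]
riser frontL [0.67898649 0.27639161 0.197     ] [ 0.64608219 -0.34531243  0.197     ]
```

Request:
{"api": "move_arm", "payload": {
  "moves": [
    [34, -22, 6, 0, 0, 0],
    [68, -44, 12, 0, 0, 0],
    [102, -66, 18, 0, 0, 0],
    [137, -87, 24, 0, 0, 0],
    [172, -108, 30, 0, 0, 0]
  ],
  "hand": 0,
  "squeeze": 20
}}

```text
time_s: 0.65
position: [0.3407, 0.5188, 0.2612]
eef_rot: [[-0.966, 0.258, -0.0], [0.258, 0.966, -0.001], [0.0, -0.001, -1.0]]
contact_force: [1.1, 0.2, -0.1]
width: 0.0122
grasp_force: 0.0
```

Request:
{"api": "move_arm", "payload": {
  "moves": [
    [28, -38, 0, 0, 0, 0],
    [56, -76, 0, 0, 0, 0],
    [84, -114, 0, 0, 0, 0],
    [112, -152, 0, 0, 0, 0],
    [140, -190, 0, 0, 0, 0]
  ]
}}

```text
time_s: 1.15
position: [0.4803, 0.3282, 0.2611]
eef_rot: [[-0.966, 0.258, -0.0], [0.258, 0.966, -0.0], [0.0, -0.0, -1.0]]
contact_force: [0.6, 0.8, 0.3]
width: -0.0003
grasp_force: 0.0
```

Request:
{"api": "move_arm", "payload": {
  "moves": [
    [12, -44, 0, 0, 0, 0],
    [24, -88, 0, 0, 0, 0],
    [36, -132, 0, 0, 0, 0],
    [48, -176, 0, 0, 0, 0],
    [60, -220, 0, 0, 0, 0]
  ]
}}

```text
time_s: 1.65
position: [0.5396, 0.1082, 0.2612]
eef_rot: [[-0.966, 0.258, -0.0], [0.258, 0.966, -0.0], [0.0, -0.0, -1.0]]
contact_force: [1.5, -0.1, -0.1]
width: -0.0001
grasp_force: 0.0
```

```bash
cat >> h.py <<'E'
from scipy.spatial.transform import Rotation as Ro
C=np.array([.688,-.067])
def tgt(yaw,tilt): return Ro.from_euler('z',yaw,degrees=True)*Ro.from_euler('y',-tilt,degrees=True)*Ro.from_matrix([[-1,0,0],[0,1,0],[0,0,-1]])
def orbit(yaw,rho,z): p=np.radians(180+yaw); return np.array([C[0]+rho*np.cos(p),C[1]+rho*np.sin(p),z])
def plan(p,yaw,tilt,p0=None,R0=None):
    s=arm.state(); p0=s['position'] if p0 is None else p0; R0=Ro.from_matrix(s['eef_rot']) if R0 is None else R0
    rv=(tgt(yaw,tilt)*R0.inv()).as_rotvec(); return np.round((np.array(p)-p0)*1000,1),rv.round(3),round(np.degrees(np.linalg.norm(rv)),1)
E
python3 - <<'E'
from h import *
s=arm.state();print(s['time_s'],s['position'],s['q'],np.round(s['eef_rot'],3).tolist(),s['contact_force'])
print(plan(orbit(33,.10,.15),33,35),orbit(33,.10,.15))
print(plan(orbit(33,.10,.15),0,35))
E
```

```text
1.65 [0.53959213 0.10818598 0.26116032] [-15.70103852  24.62173996   3.10538191  95.91441684  -1.50355157
  59.52808485  62.95406005] [[-0.966, 0.258, -0.0], [0.258, 0.966, -0.0], [0.0, -0.0, -1.0]] [ 1.50971016 -0.05354382 -0.13364125]
(array([  64.5, -229.6, -111.2]), array([ 0.099, -0.621,  0.81 ]), np.float64(58.7)) [ 0.60413294 -0.1214639   0.15      ]
(array([  64.5, -229.6, -111.2]), array([-0.079, -0.608,  0.252]), np.float64(38.0))
```

Request:
{"api": "move_arm", "payload": {
  "moves": [
    [4, -44, -5, 0.012, -0.075, 0.1],
    [8, -88, -10, 0.025, -0.155, 0.202],
    [12, -132, -15, 0.037, -0.233, 0.304],
    [16, -180, -20, 0.05, -0.31, 0.405],
    [20, -229, -25, 0.062, -0.388, 0.506]
  ]
}}

```text
time_s: 2.15
position: [0.5572, -0.0877, 0.2387]
eef_rot: [[-0.925, -0.212, 0.315], [-0.178, 0.975, 0.135], [-0.335, 0.069, -0.94]]
contact_force: [0.2, 0.2, -0.1]
width: 0.0003
grasp_force: 0.0
```

Request:
{"api": "move_arm", "payload": {
  "moves": [
    [12, 0, -25, 0.012, -0.078, 0.101],
    [24, 0, -50, 0.025, -0.155, 0.203],
    [36, 0, -70, 0.037, -0.233, 0.304],
    [45, 0, -86, 0.037, -0.233, 0.304]
  ]
}}

```text
time_s: 2.55
position: [0.6006, -0.0916, 0.1496]
eef_rot: [[-0.738, -0.496, 0.458], [-0.406, 0.868, 0.286], [-0.539, 0.025, -0.842]]
contact_force: [-0.3, -0.3, -0.1]
width: -0.0
grasp_force: 0.0
```

```bash
python3 - <<'E'
from h import *
s=arm.state();print(s['q'])
snap('wrist','w1')
print(plan(orbit(33,.075,.062),33,35),orbit(33,.075,.062))
E
```

```text
[ 41.33458496  36.08253499 -34.11663133 114.48182111 -21.36118678
  12.59341666 155.87839261]
(array([ 23.6, -18.2, -86.1]), array([-0.001, -0.051,  0.054]), np.float64(4.3)) [ 0.62509971 -0.10784793  0.062     ]
```

View pics/w1.png

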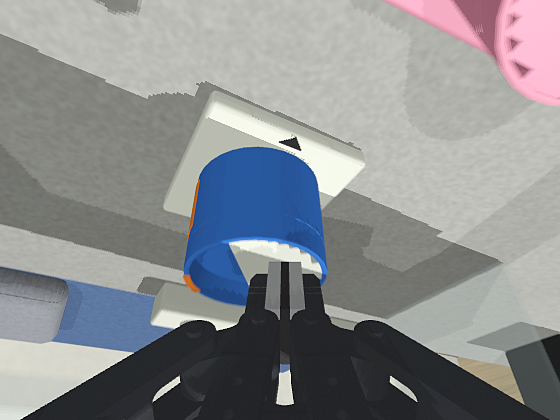

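The wrist view shows the tin from the front. The label is at the left edge (190,220), the arrow at (290,143) and the fingertips at (285,270). q7 is near its limit, so I'll start the stroke at a smaller yaw.

```bash
python3 - <<'E'
from h import *
print(plan(orbit(18,.070,.062),18,35))
R=tgt(18,35)
for y in (11,4,-3,-10,-17,-24,-31,-38,-45):
    print(y,plan(orbit(y,.058,.062),y,35,orbit(18,.07,.062),R))
E
```

```text
(array([ 19.9,   1. , -86.1]), array([-0.007, -0.05 , -0.207]), np.float64(12.2))
11 (array([ 9.6, 10.6,  0. ]), array([ 0.   ,  0.   , -0.122]), np.float64(7.0))
4 (array([ 8.7, 17.6,  0. ]), array([ 0.   ,  0.   , -0.244]), np.float64(14.0))
-3 (array([ 8.7, 24.7,  0. ]), array([ 0.   ,  0.   , -0.367]), np.float64(21.0))
-10 (array([ 9.5, 31.7,  0. ]), array([ 0.   ,  0.   , -0.489]), np.float64(28.0))
-17 (array([11.1, 38.6,  0. ]), array([ 0.   ,  0.   , -0.611]), np.float64(35.0))
-24 (array([13.6, 45.2,  0. ]), array([ 0.   ,  0.   , -0.733]), np.float64(42.0))
-31 (array([16.9, 51.5,  0. ]), array([ 0.   ,  0.   , -0.855]), np.float64(49.0))
-38 (array([20.9, 57.3,  0. ]), array([-0.   ,  0.   , -0.977]), np.float64(56.0))
-45 (array([25.6, 62.6,  0. ]), array([ 0. ,  0. , -1.1]), np.float64(63.0))
```

Request:
{"api": "move_arm", "payload": {
  "moves": [
    [8, 0, -30, 0, -0.02, -0.1],
    [15, 0, -60, -0.007, -0.05, -0.207],
    [20, 1, -86, -0.007, -0.05, -0.207],
    [20, 1, -86, -0.007, -0.05, -0.207]
  ]
}}

```text
time_s: 3.0
position: [0.6401, -0.0975, 0.0889]
eef_rot: [[-0.799, -0.333, 0.501], [-0.269, 0.943, 0.198], [-0.538, 0.023, -0.842]]
contact_force: [0.1, 0.3, 0.7]
width: -0.0003
grasp_force: 0.0
```

Request:
{"api": "move_arm", "payload": {
  "moves": [
    [3, 1, 0, 0, 0, 0],
    [6, 2, 0, 0, 0, 0],
    [8, 2.5, 0, 0, 0, 0],
    [8, 2.5, 0, 0, 0, 0]
  ]
}}

```text
time_s: 3.4
position: [0.6442, -0.0994, 0.09]
eef_rot: [[-0.801, -0.329, 0.5], [-0.268, 0.944, 0.192], [-0.535, 0.019, -0.844]]
contact_force: [-9.2, -5.8, 2.8]
width: -0.0002
grasp_force: 5.2
```

Request:
{"api": "move_arm", "payload": {
  "moves": [
    [-10, -3, 0, 0, 0, 0],
    [-18, -6, 0, 0, 0, 0],
    [-18, -6, 0, 0, 0, 0]
  ]
}}

```text
time_s: 3.7
position: [0.6299, -0.1028, 0.0929]
eef_rot: [[-0.799, -0.334, 0.501], [-0.27, 0.942, 0.198], [-0.538, 0.023, -0.843]]
contact_force: [0.0, 0.2, -1.0]
width: -0.0001
grasp_force: 0.0
```

```bash
python3 - <<'E'
from h import *
s=arm.state();print(s['q'],s['position'],s['contact_force'])
print(plan(orbit(10,.070,.062),10,35),plan(orbit(10,.070,.068),10,40))
E
```

```text
[ 35.80785211  41.64811759 -29.71996914 115.20968088 -36.5081961
   0.85276331 162.7630675 ] [ 0.62989292 -0.10278545  0.09287265] [ 0.04481753  0.21032045 -0.98129351]
(array([-10.8,  23.6, -30.9]), array([-0.012, -0.047, -0.166]), np.float64(9.9)) (array([-10.8,  23.6, -24.9]), array([ 0.011, -0.132, -0.167]), np.float64(12.2))
```

```bash
cat > k.py <<'E'
from h import *
import itertools
from scipy.optimize import least_squares
D=[([-76.576,35.231,-.722,81.555,.464,63.22,-2.315],[.168,.628,.231],[[-.966,.258,0],[.258,.966,-.002],[0,-.002,-1]]),
([-15.70103852,24.62173996,3.10538191,95.91441684,-1.50355157,59.52808485,62.95406005],[.53959,.10819,.26116],[[-.966,.258,0],[.258,.966,0],[0,0,-1]]),
([41.33458496,36.08253499,-34.11663133,114.48182111,-21.36118678,12.59341666,155.87839261],[.6006,-.0916,.1496],[[-.738,-.496,.458],[-.406,.868,.286],[-.539,.025,-.842]]),
([35.80785211,41.64811759,-29.71996914,115.20968088,-36.5081961,.85276331,162.7630675],[.62989,-.10279,.09287],[[-.799,-.334,.501],[-.27,.942,.198],[-.538,.023,-.843]])]
def fk(q,P,s,o7):
    q=np.array(q)*s; q=q+np.array([0,0,0,0,0,0,o7])
    d1,d3,a3,a4,d5,a6,d7=P; e=lambda a,x:Ro.from_euler(a,x,degrees=True).as_matrix()
    p=np.array([0,0,d1]);R=e('z',q[0])@e('y',q[1])@e('z',q[2]); p=p+R@[a3,0,d3]
    R=R@e('y',q[3]); p=p+R@[a4,0,d5]; R=R@e('z',q[4])@e('y',q[5]); p=p+R@[a6,0,d7]
    return p,R@e('z',q[6])
def roterr(s,o): return sum(np.linalg.norm(fk(q,[0]*7,s,o)[1]-np.array(R)) for q,_,R in D)
if __name__=='__main__':
    r=[]
    for s in itertools.product([1,-1],repeat=4):
        S=np.array([s[0],1,s[1],1,s[2],1,s[3]])
        for o in (0,90,180,-90): r.append((roterr(S,o),S.tolist(),o))
    r.sort(key=lambda t:t[0]); print(r[:2])
    _,S,o=r[0]
    f=lambda P:np.concatenate([fk(q,P,S,o)[0]-p for q,p,_ in D])
    m=least_squares(f,[.3,.3,0,0,.3,0,.25]); print(m.x.round(4),np.abs(m.fun).max())
E
python3 k.py
```

```text
[(np.float64(0.005360495561465296), [-1, 1, -1, 1, -1, 1, -1], 90), (np.float64(2.810880278654423), [-1, 1, -1, 1, 1, 1, -1], 90)]
[ 0.2144  0.5455 -0.0031 -0.0106  0.3608 -0.0103  0.2773] 0.02172582030298925
```

```bash
cat > ik.py <<'E'
from k import *
S=np.array([-1,1,-1,1,-1,1,-1]);O=90
LO=np.array([-178.69,-17.37,-77.05,15.02,-78.02,.78,-162.83]);HI=np.array([178.69,117.87,75.6,138.74,258.01,113.62,162.83])
def fit():
    def fk2(q,P):
        p,R=fk(q,P[:7],S,O); a=np.array(q)*S; e=lambda a,x:Ro.from_euler(a,x,degrees=True).as_matrix()
        R3=e('z',a[0])@e('y',a[1])@e('z',a[2]); R5=R3@e('y',a[3])
        return p+R3@[0,P[7],0]+R5@[0,P[8],0]+R5@e('z',a[4])@e('y',a[5])@[0,P[9],0]
    f=lambda P:np.concatenate([np.concatenate([fk2(q,P)-p for q,p,_ in D]),1e-2*P[[2,3,5,7,8,9]]])
    m=least_squares(f,[.3,.4,0,0,.35,0,.25,0,0,0]); return m.x,np.abs(m.fun[:12]).max(),fk2
P,err,fk2=fit()
def F(q): return fk2(q,P),fk(q,P[:7],S,O)[1]
def ik(p,R,q0,w=.002):
    def f(q):
        a,B=F(q); return np.concatenate([(a-p)*10,(Ro.from_matrix(B).inv()*R).as_rotvec()*2,w*(q-q0)/57])
    m=least_squares(f,np.clip(q0,LO+1,HI-1),bounds=(LO,HI),x_scale=50.); return m.x,np.linalg.norm(f(m.x)[:6])
if __name__=='__main__':
    print(P.round(4),err)
    q0s={'A':[10,40,0,110,0,10,100],'B':[10,40,0,115,180,20,-70]}
    for n,p,y,t in [('roll18',orbit(18,.06,.062),18,40),('roll0',orbit(0,.06,.062),0,40),('roll-40',orbit(-40,.06,.062),-40,40),('pick0',[.468,-.197,.01],0,40),('pick-23',[.468,-.2,.01],-23,40),('place',[.672,-.067,.095],0,40)]:
        for k,q0 in q0s.items():
            for fl in (0,180):
                R=tgt(y,t)*Ro.from_euler('z',fl,degrees=True); q,e=ik(np.array(p),R,np.array(q0,float)); print(n,k,fl,q.round(0),round(e,4))
E
python3 ik.py
```

```text
[ 0.2661  0.5465  0.0047  0.0129  0.3782  0.0011  0.297  -0.0174 -0.0174
  0.013 ] 0.0007154925855314687
roll18 A 0 [ 56.  64. -71. 119. 115.  35.  25.] 0.0
roll18 A 180 [  58.   68.  -77.  119.  113.   41. -150.] 0.0
roll18 B 0 [ 28.  44. -23. 121. 197.  19. -73.] 0.0
roll18 B 180 [  53.   59.  -64.  119.  120.   29. -163.] 0.0
roll0 A 0 [ 46.  61. -69. 124. 123.  52.  -7.] 0.0
roll0 A 180 [ 30.  47. -40. 124. 140.  34. 144.] 0.0
roll0 B 0 [  8.  43.  -8. 125. 174.  28. -79.] 0.0
roll0 B 180 [-23.  54.  41. 127. 219.  46.  41.] 0.0
roll-40 A 0 [ -5.  45. -14. 114.  97.  41. -52.] 0.0
roll-40 A 180 [-17.  45.   2. 114.  97.  31. 124.] 0.0
roll-40 B 0 [-12.  45.  -5. 114.  97.  35. -54.] 0.0
roll-40 B 180 [-45.  60.  49. 117. 220.   9. -14.] 0.0
pick0 A 0 [ 75.  75. -77. 139. 131.  56.   9.] 0.0293
pick0 A 180 [ 65.  60. -56. 139. 150.  43. 163.] 0.0534
pick0 B 0 [ 75.  75. -77. 139. 131.  56.   9.] 0.0293
pick0 B 180 [ 65.  60. -56. 139. 150.  43. 163.] 0.0534
pick-23 A 0 [ 63.  73. -77. 139. 125.  77. -18.] 0.1697
pick-23 A 180 [ 63.  73. -77. 139. 125.  77. 162.] 0.1697
pick-23 B 0 [ 63.  73. -77. 139. 125.  77. -18.] 0.1697
pick-23 B 180 [ 63.  73. -77. 139. 125.  77. 162.] 0.1697
place A 0 [ 42.  54. -62. 116. 116.  41.  -4.] 0.0
place A 180 [ 27.  43. -36. 117. 131.  25. 152.] 0.0
place B 0 [  7.  40.  -7. 118. 173.  18. -79.] 0.0
place B 180 [-22.  49.  39. 120. 226.  36.  35.] 0.0
```

```bash
python3 - <<'E'
from ik import *
rng=np.random.default_rng(0)
for y in range(-180,180,20):
    best=None
    for q0 in [[20,40,0,115,180,20,-70],[20,40,0,115,90,30,0],[20,30,0,110,0,60,80],[20,30,0,110,-60,50,80],[40,60,-50,120,120,50,0],[-10,50,40,120,220,40,0]]:
        for fl in (0,180):
            R=tgt(y,40)*Ro.from_euler('z',fl,degrees=True);p=np.array([.4615,-.198,.009])+np.array([np.cos(np.radians(y)),np.sin(np.radians(y)),0])*.007
            q,e=ik(p,R,np.array(q0,float))
            if e<.002:
                m=np.min(np.minimum(q-LO,HI-q)[1:]); 
                if best is None or m>best[0]: best=(m,fl,q)
    print(y,None if best is None else (round(best[0],1),best[1],best[2].round(0)))
E
```

```text
-180 (np.float64(40.1), 180, array([  7.,  59.,  14.,  86.,  -0.,  74., 109.]))
-160 (np.float64(45.6), 180, array([  1.,  58.,  15.,  91.,   9.,  67., 117.]))
-140 (np.float64(41.3), 180, array([  7.,  55.,  -3.,  97.,  33.,  63., 110.]))
-120 (np.float64(33.1), 0, array([ 25.,  57., -38., 106.,  65.,  77., -82.]))
-100 (np.float64(23.5), 180, array([ 29.,  59., -48., 115.,  81.,  81., 100.]))
-80 (np.float64(13.7), 0, array([ 12.,  51., -20., 125.,  92.,  55., -80.]))
-60 (np.float64(4.6), 0, array([ 36.,  61., -54., 134., 110.,  81., -68.]))
-40 None
-20 None
0 None
20 (np.float64(6.4), 0, array([ 74.,  62., -59., 132., 142.,  22.,  14.]))
40 (np.float64(11.8), 180, array([ 79.,  65., -59., 122.,  62.,  13., -65.]))
60 (np.float64(18.5), 180, array([ 77.,  66., -59., 113.,  26.,  29., -14.]))
80 (np.float64(33.1), 180, array([ 41.,  53.,  -4., 106., -42.,  51.,  64.]))
100 (np.float64(41.9), 180, array([ 37.,  55.,  -2.,  97., -29.,  62.,  67.]))
120 (np.float64(43.9), 180, array([ 32.,  57.,  -2.,  90., -18.,  70.,  72.]))
140 (np.float64(38.5), 180, array([27., 58., -2., 86., -8., 75., 80.]))
160 (np.float64(36.7), 0, array([ 20.,  59.,   1.,  84.,  -0.,  77., -89.]))
```

```bash
cat > sim.py <<'E'
from ik import *
def track(q,p0,y0,t0,p1,y1,t1,n):
    for i in range(1,n+1):
        a=i/n; p=np.array(p0)*(1-a)+np.array(p1)*a; q,e=ik(p,tgt(y0*(1-a)+y1*a,t0*(1-a)+t1*a),q,w=.02)
    return q,e
E
python3 - <<'E'
from sim import *
s=arm.state(); q=np.array(s['q']); p=s['position']; W=[(p,19,33),([.56,-.12,.25],-20,10),([.54,-.1,.25],-90,5),([.54,-.1,.25],-90,40),([.54,-.1,.25],-40,40),([.55,-.1,.22],0,40),(orbit(18,.07,.066),18,40),(orbit(0,.06,.066),0,40),(orbit(-40,.06,.066),-40,40),
 ([.55,-.1,.25],-40,40),([.5,-.15,.25],-140,40),([.46-.005,-.198-.005,.01],-140,40),([.5,-.15,.25],-140,40),([.56,-.067,.2],0,40),([.672,-.067,.095],0,40)]
for a,b in zip(W,W[1:]):
    q,e=track(q,*a,*b,8); print(np.round(b[0],3),b[1:],q.round(0),round(e,4))
for y in (-160,-150,-140,-130,-120,-110):
  for q0 in ([25,57,-38,106,65,77,-82],[7,55,-3,97,33,63,-70]):
    q,e=ik(np.array([.4615+.007*np.cos(np.radians(y)),-.198+.007*np.sin(np.radians(y)),.009]),tgt(y,40),np.array(q0,float)); print(y,q.round(0),round(e,4))
E
```

```text
[ 0.56 -0.12  0.25] (-20, 10) [-17.  28.  38. 102. -22.  47. 101.] 0.0001
[ 0.54 -0.1   0.25] (-90, 5) [-31.  38.  61.  99. -32.  62.  39.] 0.0
[ 0.54 -0.1   0.25] (-90, 40) [-51.  54.  76. 103. -16.  50.  20.] 0.0
[ 0.54 -0.1   0.25] (-40, 40) [-47.  29.  58. 124.   0.   7.  50.] 0.0001
[ 0.55 -0.1   0.22] (0, 40) [ 31.  20. -29. 129. 143.   8. -45.] 0.0003
[ 0.621 -0.089  0.066] (18, 40) [ 39.  47. -39. 122. 164.  16. -36.] 0.0
[ 0.628 -0.067  0.066] (0, 40) [ 26.  45. -33. 124. 146.  31. -44.] 0.0
[ 0.642 -0.028  0.066] (-40, 40) [  4.  46. -28. 114.  98.  50. -49.] 0.0001
[ 0.55 -0.1   0.25] (-40, 40) [ 16.  20. -30. 121.  77.  41. -22.] 0.0001
[ 0.5  -0.15  0.25] (-140, 40) [  9.  38. -15.  85.  31.  94. -63.] 0.0
[ 0.455 -0.203  0.01 ] (-140, 40) [ 13.  55. -12.  97.  39.  68. -75.] 0.0
[ 0.5  -0.15  0.25] (-140, 40) [  9.  38. -15.  85.  31.  94. -63.] 0.0
[ 0.56  -0.067  0.2  ] (0, 40) [ 35.  25. -41. 129. 123.  18. -27.] 0.0003
[ 0.672 -0.067  0.095] (0, 40) [ 29.  44. -39. 117. 129.  26. -25.] 0.0
-160 [ 30.  61. -36.  90.  43.  85. -94.] 0.0
-160 [ 11.  57.  -3.  91.  22.  71. -75.] 0.0
-150 [ 29.  60. -36.  93.  48.  83. -91.] 0.0
-150 [  9.  56.  -3.  94.  27.  67. -72.] 0.0
-140 [ 27.  59. -37.  97.  53.  82. -87.] 0.0
-140 [  7.  55.  -3.  97.  33.  64. -70.] 0.0
-130 [ 26.  58. -37. 101.  59.  80. -85.] 0.0
-130 [  5.  53.  -3. 102.  39.  59. -68.] 0.0
-120 [ 25.  57. -38. 106.  65.  77. -82.] 0.0
-120 [  3.  52.  -3. 106.  47.  55. -68.] 0.0
-110 [ 24.  57. -38. 110.  71.  75. -81.] 0.0
-110 [  1.  51.  -3. 111.  55.  50. -69.] 0.0
```

```bash
cat >> h.py <<'E'
def path(W):
    s=arm.state(); p0=s['position'];R0=Ro.from_matrix(s['eef_rot'])
    for w in W:
        a=plan(*w,p0,R0); print(a[0].tolist(),a[1].tolist(),a[2]); p0=np.array(w[0]);R0=tgt(w[1],w[2])
E
python3 - <<'E'
from h import *
path([([.56,-.12,.2],0,20),([.55,-.12,.25],-40,5),([.55,-.12,.25],-80,5),([.55,-.12,.25],-140,5),([.55,-.12,.25],-140,40),([.55,-.12,.25],-100,40),([.55,-.12,.25],-60,40)])
E
```

```text
[-69.9, -17.2, 107.1] [-0.06, 0.213, -0.336] 23.1
[-10.0, 0.0, 50.0] [0.091, 0.251, -0.694] 42.6
[0.0, 0.0, 0.0] [0.0, -0.0, -0.698] 40.0
[0.0, 0.0, 0.0] [0.0, 0.0, -1.047] 60.0
[0.0, 0.0, 0.0] [-0.393, 0.468, 0.0] 35.0
[0.0, 0.0, 0.0] [0.0, -0.0, 0.698] 40.0
[0.0, 0.0, 0.0] [-0.0, 0.0, 0.698] 40.0
```

Request:
{"api": "move_arm", "payload": {
  "moves": [
    [-25, -6, 30, 0, 0, 0],
    [-50, -12, 65, -0.02, 0.07, -0.11],
    [-70, -17, 107, -0.04, 0.14, -0.22],
    [-70, -17, 107, -0.06, 0.213, -0.336]
  ]
}}

```text
time_s: 4.1
position: [0.5637, -0.1188, 0.1917]
eef_rot: [[-0.92, -0.085, 0.382], [-0.073, 0.996, 0.045], [-0.385, 0.013, -0.923]]
contact_force: [0.6, 0.8, -0.5]
width: -0.0002
grasp_force: 0.0
```

Request:
{"api": "move_arm", "payload": {
  "moves": [
    [-2, 0, 10, 0.018, 0.05, -0.139],
    [-4, 0, 20, 0.036, 0.1, -0.278],
    [-6, 0, 30, 0.055, 0.15, -0.416],
    [-8, 0, 40, 0.073, 0.2, -0.555],
    [-10, 0, 50, 0.091, 0.251, -0.694]
  ]
}}

```text
time_s: 4.6
position: [0.5548, -0.1157, 0.2401]
eef_rot: [[-0.807, 0.577, 0.128], [0.576, 0.816, -0.047], [-0.131, 0.036, -0.991]]
contact_force: [0.4, 0.2, -0.4]
width: 0.0001
grasp_force: 0.0
```

Request:
{"api": "move_arm", "payload": {
  "moves": [
    [0, 0, 0, 0, 0, -0.14],
    [0, 0, 0, 0, 0, -0.28],
    [0, 0, 0, 0, 0, -0.42],
    [0, 0, 0, 0, 0, -0.56],
    [0, 0, 0, 0, 0, -0.7]
  ]
}}

```text
time_s: 5.1
position: [0.5549, -0.1163, 0.2391]
eef_rot: [[-0.245, 0.967, 0.068], [0.961, 0.252, -0.118], [-0.131, 0.036, -0.991]]
contact_force: [-1.2, 0.8, -0.6]
width: -0.0
grasp_force: 0.0
```

```bash
python3 - <<'E'
from h import *
s=arm.state();print(s['q'].round(1),s['position'],np.round(s['eef_rot'],2).tolist())
path([([.55,-.12,.25],-140,20),([.55,-.12,.25],-140,40),([.55,-.12,.25],-100,40),([.55,-.12,.25],-60,40)])
E
```

```text
[-26.7  33.4  53.3 100.5 -26.3  54.5  49.4] [ 0.5548881  -0.11630937  0.23912037] [[-0.25, 0.97, 0.07], [0.96, 0.25, -0.12], [-0.13, 0.04, -0.99]]
[-4.9, -3.7, 10.9] [-0.207, 0.106, -1.126] 65.9
[0.0, 0.0, 0.0] [-0.224, 0.267, -0.0] 20.0
[0.0, 0.0, 0.0] [0.0, -0.0, 0.698] 40.0
[0.0, 0.0, 0.0] [-0.0, 0.0, 0.698] 40.0
```

```bash
python3 - <<'E'
from sim import *
s=arm.state(); p=s['position']
A=[.55,-.12,.25];L=[.5,-.15,.25];N=[.5,-.2,.15]
for name,W in {'a':[(A,-140,20),(A,-140,40),(A,-100,40),(A,-60,40),(A,-30,40),(A,0,40)],
 'b':[(A,-140,40),(A,-140,60),(A,-100,60),(A,-60,60),(A,-30,50),(A,0,40)],
 'c':[(A,-120,40),(A,-80,50),(A,-60,60),(A,-30,60),(A,0,50),(A,0,40)],
 'd':[(L,-140,40),([.62,-.2,.25],-140,40),([.62,-.2,.2],-90,45),([.6,-.15,.2],-45,45),([.57,-.1,.2],0,45),([.57,-.1,.2],0,40)],
 'e':[(A,-75,35),(A,-50,50),(A,-20,50),(A,0,40)]}.items():
    q=np.array(s['q']); a=(p,-75,7); print(name)
    for b in W:
        q,e=track(q,*a,*b,8); a=b; print(b,q.round(0),round(e,4))
E
```

```text
a
([0.55, -0.12, 0.25], -140, 20) [-31.  54.  73.  86. -32.  81.  -8.] 0.0
([0.55, -0.12, 0.25], -140, 40) [-32.  64.  75.  77. -22.  91. -12.] 0.0
([0.55, -0.12, 0.25], -100, 40) [-45.  54.  72.  96. -13.  58.  10.] 0.0
([0.55, -0.12, 0.25], -60, 40) [-49.  38.  64. 116.  -1.  22.  33.] 0.0
([0.55, -0.12, 0.25], -30, 40) [-33.  23.  45. 125.  13.   1.  51.] 0.0001
([0.55, -0.12, 0.25], 0, 40) [ 32.  17. -26. 125. 126.   1. -25.] 0.004
b
([0.55, -0.12, 0.25], -140, 40) [-32.  64.  76.  77. -22.  91. -12.] 0.0001
([0.55, -0.12, 0.25], -140, 60) [-32.  73.  76.  70. -11. 100. -14.] 0.0
([0.55, -0.12, 0.25], -100, 60) [-50.  65.  74.  96.  -1.  57.  -1.] 0.0
([0.55, -0.12, 0.25], -60, 60) [-59.  56.  75. 123.  11.   6.   9.] 0.0001
([0.55, -0.12, 0.25], -30, 50) [-30.  23.  32. 132. 135.  20. -76.] 0.0001
([0.55, -0.12, 0.25], 0, 40) [ 29.  17. -22. 127. 180.   2. -80.] 0.0003
c
([0.55, -0.12, 0.25], -120, 40) [-39.  61.  76.  86. -18.  76.   1.] 0.0
([0.55, -0.12, 0.25], -80, 50) [-54.  55.  74. 108.  -7.  35.  18.] 0.0
([0.55, -0.12, 0.25], -60, 60) [-59.  57.  76. 123.   4.   6.  16.
[... 271 characters left out ...]
, 40) [-33.  61.  76.  86. -19.  84. -10.] 0.0001
([0.62, -0.2, 0.25], -140, 40) [-19.  67.  72.  61. -22.  96. -12.] 0.0
([0.62, -0.2, 0.2], -90, 45) [-36.  59.  66.  94. -11.  43.  16.] 0.0001
([0.6, -0.15, 0.2], -45, 45) [-37.  41.  52. 118.  50.   1.  -8.] 0.0208
([0.57, -0.1, 0.2], 0, 45) [ 25.  25. -22. 132. 170.  20. -71.] 0.0002
([0.57, -0.1, 0.2], 0, 40) [ 21.  23. -18. 128. 168.  10. -70.] 0.0
e
([0.55, -0.12, 0.25], -75, 35) [-48.  45.  70. 108. -16.  38.  35.] 0.0
([0.55, -0.12, 0.25], -50, 50) [-54.  42.  69. 125.  -8.   2.  44.] 0.0
([0.55, -0.12, 0.25], -20, 50) [-10.  19.  12. 134. 150.  23. -77.] 0.0002
([0.55, -0.12, 0.25], 0, 40) [ 29.  17. -22. 127. 181.   2. -81.] 0.0002
```

```bash
python3 - <<'E'
from h import *
A=[.55,-.12,.25];path([(A,-75,35),(A,-50,50),(A,-20,55),(A,0,50)])
E
```

```text
[-4.9, -3.7, 10.9] [-0.472, -0.088, -0.001] 27.5
[0.0, 0.0, 0.0] [-0.234, -0.122, 0.434] 29.1
[0.0, 0.0, 0.0] [-0.051, -0.072, 0.523] 30.4
[0.0, 0.0, 0.0] [0.015, 0.086, 0.349] 20.6
```

Request:
{"api": "move_arm", "payload": {
  "moves": [
    [0, 0, 5, -0.118, -0.022, 0],
    [-2, -2, 10, -0.236, -0.044, 0],
    [-5, -4, 11, -0.354, -0.066, 0],
    [-5, -4, 11, -0.472, -0.088, 0]
  ]
}}

```text
time_s: 5.5
position: [0.5501, -0.1206, 0.2508]
eef_rot: [[-0.217, 0.964, 0.153], [0.788, 0.265, -0.556], [-0.576, -0.0, -0.817]]
contact_force: [0.1, -0.3, -0.6]
width: 0.0002
grasp_force: 0.0
```

Request:
{"api": "move_arm", "payload": {
  "moves": [
    [0, 0, 0, -0.058, -0.03, 0.108],
    [0, 0, 0, -0.117, -0.061, 0.217],
    [0, 0, 0, -0.176, -0.092, 0.326],
    [0, 0, 0, -0.234, -0.122, 0.434],
    [0, 0, 0, -0.234, -0.122, 0.434]
  ]
}}

```text
time_s: 6.0
position: [0.545, -0.121, 0.2468]
eef_rot: [[-0.422, 0.766, 0.485], [0.493, 0.643, -0.586], [-0.761, -0.008, -0.649]]
contact_force: [0.5, 0.0, -0.4]
width: -0.0004
grasp_force: 0.0
```

Request:
{"api": "move_arm", "payload": {
  "moves": [
    [0, 0, 0, -0.013, -0.018, 0.13],
    [0, 0, 0, -0.025, -0.036, 0.26],
    [0, 0, 0, -0.038, -0.054, 0.39],
    [0, 0, 0, -0.051, -0.072, 0.523],
    [0, 0, 0, -0.051, -0.072, 0.523]
  ]
}}

```text
time_s: 6.5
position: [0.5621, -0.1064, 0.2816]
eef_rot: [[-0.533, 0.624, 0.571], [0.394, 0.781, -0.485], [-0.749, -0.034, -0.662]]
contact_force: [-0.0, 0.5, 0.9]
width: 0.0004
grasp_force: 0.0
```

```bash
python3 - <<'E'
from h import *
s=arm.state();print(s['q'].round(1),s['position'])
A=[.55,-.12,.25];path([(A,0,50),(A,0,40)])
E
```

```text
[-55.6  32.   69.9 126.6 -55.3   0.8 107. ] [ 0.56210982 -0.10641404  0.28155459]
[-12.1, -13.6, -31.6] [0.024, -0.036, 0.674] 38.7
[0.0, 0.0, 0.0] [0.0, 0.175, 0.0] 10.0
```

```bash
cat > fast.py <<'E'
from ik import *
def jac(q):
    p,R=F(q);J=np.zeros((6,7))
    for i in range(7):
        d=np.array(q);d[i]+=.05;p2,R2=F(d);J[:3,i]=(p2-p)/.05;J[3:,i]=Ro.from_matrix(R2@R.T).as_rotvec()/.05
    return p,R,J
W=np.diag([3,3,3,1,1,1.])
def step(q,p1,R1,it=2):
    q0=q.copy()
    for _ in range(it):
        p,R,J=jac(q);e=np.concatenate([p1-p,(R1*Ro.from_matrix(R).inv()).as_rotvec()]);free=np.ones(7,bool)
        for k in range(3):
            A=W@J[:,free]; dq=np.zeros(7);dq[free]=A.T@np.linalg.solve(A@A.T+1e-7*np.eye(6),W@e)
            bad=((q+dq<LO+.1)|(q+dq>HI-.1))&free
            if not bad.any(): break
            free&=~bad
        q=np.clip(q0+np.clip(np.clip(q+dq,LO+.05,HI-.05)-q0,-11,11),LO+.05,HI-.05)
    p,R=F(q);return q,np.linalg.norm(p1-p)+.1*(R1*Ro.from_matrix(R).inv()).magnitude()
def run(q,p,R,WP,rows=None):
    """p,R current; WP list (p,yaw,tilt)"""
    E=[]
    for w in WP:
        R1=tgt(w[1],w[2]);rv=(R1*R.inv()).as_rotvec();n=int(max(np.ceil(np.linalg.norm(rv)/.14),np.ceil(np.linalg.norm(w[0]-p)/.045),1))
        for i in range(1,n+1):
            q,e=step(q,p+(w[0]-p)*i/n,Ro.from_rotvec(rv*i/n)*R);E.append(e)
        p,R=np.array(w[0]),R1
    return q,max(E),E[-1],len(E)
E
cat > search.py <<'E'
from fast import *
from multiprocessing import Pool
q0=np.array([-55.6,32,69.9,126.6,-55.3,.8,107.]);p0=np.array([.5621,-.1064,.2816]);R0=Ro.from_matrix([[-.533,.624,.571],[.394,.781,-.485],[-.749,-.034,-.662]])
T=(np.array([.55,-.1,.2]),0.,40.)
def one(seed):
    r=np.random.default_rng(seed);WP=[(np.array([r.uniform(.45,.65),r.uniform(-.25,.15),r.uniform(.22,.4)]),r.uniform(-170,60),r.uniform(0,60)) for _ in range(r.integers(2,5))]
    try:q,em,ef,n=run(q0,p0,R0,WP+[T])
    except Exception: return None
    return em,ef,n,q,WP
if __name__=='__main__':
    with Pool() as P_: L=P_.map(one,range(600))
    L=[l for l in L if l and l[1]<.01 and l[3][4]>120 and l[0]<.03 and l[3][5]>2]
    L.sort(key=lambda l:l[2]+abs(l[3][2])/2+300*l[0])
    print(len(L))
    for l in L[:5]: print(round(l[0],4),round(l[1],4),l[2],l[3].round(0),[(w[0].round(2).tolist(),round(w[1]),round(w[2])) for w in l[4]])
E
nproc; export OMP_NUM_THREADS=1; time timeout 500 python3 search.py
```

```text
4
0
real	1m33.140s
user	5m58.765s
sys	0m0.179s
```

```bash
cat > s2.py <<'E'
from fast import *
from multiprocessing import Pool
from search import q0,p0,R0,T
def one(seed):
    r=np.random.default_rng(seed);u=r.uniform;P=lambda:np.array([u(.48,.66),u(-.25,.15),u(.22,.4)])
    WP=[(P(),u(-10,50),u(15,60)),(P(),u(0,50),u(-30,10)),(P(),u(-160,-60),u(-20,20)),(P(),u(-170,-90),u(20,50)),(P(),u(-70,-30),u(35,55))]
    try:q,em,ef,n=run(q0,p0,R0,WP+[T])
    except Exception: return None
    return em,ef,n,q,WP
if __name__=='__main__':
    with Pool() as P_: L=P_.map(one,range(500))
    L=[l for l in L if l and l[1]<.02 and l[3][4]>100]
    print(len(L))
    L.sort(key=lambda l:l[2]+abs(l[3][2])/2+300*l[0])
    for l in L[:6]: print(round(l[0],4),round(l[1],4),l[2],l[3].round(0),[(w[0].round(2).tolist(),round(w[1]),round(w[2])) for w in l[4]])
E
export OMP_NUM_THREADS=1; timeout 500 python3 s2.py
```

```text
21
0.1595 0.0 49 [ 29.  23. -27. 130. 153.  12. -54.] [([0.51, -0.12, 0.31], 8, 50), ([0.53, -0.02, 0.27], 33, 9), ([0.49, -0.14, 0.36], -76, 19), ([0.57, -0.0, 0.33], -115, 46), ([0.56, -0.24, 0.23], -49, 45)]
0.1518 0.0052 51 [ 36.  24. -37. 130. 135.  14. -36.] [([0.64, -0.09, 0.34], 9, 46), ([0.52, -0.09, 0.34], 17, 1), ([0.48, 0.12, 0.39], -107, 0), ([0.5, 0.09, 0.33], -135, 22), ([0.6, -0.23, 0.26], -69, 40)]
0.2171 0.0 43 [ 29.  23. -26. 130. 155.  12. -56.] [([0.66, 0.07, 0.24], 14, 42), ([0.6, -0.13, 0.36], 6, -7), ([0.58, 0.06, 0.33], -62, 8), ([0.6, -0.15, 0.24], -95, 21), ([0.51, -0.2, 0.27], -36, 53)]
0.1893 0.0185 57 [ 36.  24. -36. 130. 132.  14. -37.] [([0.6, -0.07, 0.31], 7, 49), ([0.54, -0.09, 0.39], 5, 9), ([0.58, -0.09, 0.32], -158, -17), ([0.52, 0.04, 0.34], -114, 48), ([0.65, -0.16, 0.32], -45, 49)]
0.2127 0.0 54 [ 45.  26. -48. 129. 121.  17. -20.] [([0.6, -0.05, 0.25], 23, 41), ([0.48, -0.18, 0.36], 2, 6), ([0.66, -0.13, 0.25], -132, -5), ([0.52, 0.06, 0.3], -116, 49), ([0.52, -0.08, 0.35], -40, 48)]
0.2501 0.0034 52 [ 32.  23. -30. 130. 146.  12. -48.] [([0.6, 0.11, 0.31], 34, 40), ([0.64, 0.02, 0.25], 18, 8), ([0.65, -0.1, 0.36], -119, 16), ([0.64, -0.19, 0.39], -109, 32), ([0.54, -0.16, 0.37], -39, 55)]
```

```bash
python3 - <<'E'
from h import *
path([([.60,-.09,.32],9,46),([.53,-.09,.34],17,5)])
E
```

```text
[37.9, 16.4, 38.4] [0.045, 0.035, 0.83] 47.7
[-70.0, 0.0, 20.0] [-0.161, 0.698, 0.134] 41.7
```

Request:
{"api": "move_arm", "payload": {
  "moves": [
    [8, 3, 8, 0.009, 0.007, 0.14],
    [15, 6, 15, 0.018, 0.014, 0.28],
    [23, 9, 23, 0.027, 0.021, 0.42],
    [30, 13, 30, 0.036, 0.028, 0.56],
    [38, 16, 38, 0.045, 0.035, 0.7]
  ]
}}

```text
time_s: 7.0
position: [0.6005, -0.0872, 0.3234]
eef_rot: [[-0.691, 0.174, 0.701], [0.111, 0.985, -0.134], [-0.714, -0.015, -0.7]]
contact_force: [0.7, -0.3, -2.4]
width: -0.0001
grasp_force: 0.0
```

Request:
{"api": "move_arm", "payload": {
  "moves": [
    [0, 0, 0, 0, 0, 0.065],
    [0, 0, 0, 0, 0, 0.13],
    [0, 0, 0, 0, 0, 0.13]
  ]
}}

```text
time_s: 7.3
position: [0.6145, -0.069, 0.339]
eef_rot: [[-0.718, 0.097, 0.689], [0.065, 0.995, -0.072], [-0.693, -0.007, -0.721]]
contact_force: [0.1, -0.9, -0.3]
width: 0.0
grasp_force: 0.0
```

```bash
python3 - <<'E'
from h import *
s=arm.state();print(s['q'].round(1),s['position'],np.round(s['eef_rot'],2).tolist())
path([([.53,-.09,.34],17,5),([.5,0,.36],-60,5)])
E
```

```text
[-45.7  22.6  68.4 117.8 -78.   25.9 162.7] [ 0.61446354 -0.06903133  0.33897973] [[-0.72, 0.1, 0.69], [0.07, 1.0, -0.07], [-0.69, -0.01, -0.72]]
[-84.5, -21.0, 1.0] [-0.062, 0.679, 0.376] 44.6
[-30.0, 90.0, 20.0] [0.0, 0.0, -1.344] 77.0
```

```bash
cat > rep.py <<'E'
from fast import *
a=lambda *r:[list(map(float,x)) for x in r]
c1=a([4,-44,-5,.012,-.075,.1],[8,-88,-10,.025,-.155,.202],[12,-132,-15,.037,-.233,.304],[16,-180,-20,.05,-.31,.405],[20,-229,-25,.062,-.388,.506])
c2=a([12,0,-25,.012,-.078,.101],[24,0,-50,.025,-.155,.203],[36,0,-70,.037,-.233,.304],[45,0,-86,.037,-.233,.304])
c3=a([8,0,-30,0,-.02,-.1],[15,0,-60,-.007,-.05,-.207],[20,1,-86,-.007,-.05,-.207],[20,1,-86,-.007,-.05,-.207])
c4=a([3,1,0,0,0,0],[6,2,0,0,0,0],[8,2.5,0,0,0,0],[8,2.5,0,0,0,0]);c5=a([-10,-3,0,0,0,0],[-18,-6,0,0,0,0],[-18,-6,0,0,0,0])
c6=a([-25,-6,30,0,0,0],[-50,-12,65,-.02,.07,-.11],[-70,-17,107,-.04,.14,-.22],[-70,-17,107,-.06,.213,-.336])
c7=a(*[[-2*i,0,10*i,.0182*i,.0502*i,-.1388*i] for i in range(1,6)]);c8=a(*[[0,0,0,0,0,-.14*i] for i in range(1,6)])
c9=a(*[[-1.2*i,-i,2.7*i,-.118*i,-.022*i,0] for i in range(1,5)])
c10=a(*[[0,0,0,-.0585*i,-.0305*i,.1085*i] for i in (1,2,3,4,4)]);c11=a(*[[0,0,0,-.01275*i,-.018*i,.1308*i] for i in (1,2,3,4,4)])
c12=a(*[[7.6*i,3.2*i,7.6*i,.009*i,.007*i,.14*i] for i in range(1,6)]);c13=a([0,0,0,0,0,.065],[0,0,0,0,0,.13],[0,0,0,0,0,.13])
q15=[-26.7,33.4,53.3,100.5,-26.3,54.5,49.4];q65=[-55.6,32,69.9,126.6,-55.3,.8,107.];q73=[-45.7,22.6,68.4,117.8,-78,25.9,162.7]
TR=[(D[1][0],[c1,c2],D[2][0]),(D[2][0],[c3,c4,c5],D[3][0]),(D[3][0],[c6,c7,c8],q15),(q15,[c9,c10,c11],q65),(q65,[c12,c13],q73)]
LIM=np.array([159.86,159.86,180,180,180,180,180])*.07
def sv(q,p1,R1,mode,lam,it):
    q0=q.copy()
    for _ in range(it):
        p,R,J=jac(q);e=np.concatenate([p1-p,(R1*Ro.from_matrix(R).inv()).as_rotvec()]);J=J*57.3
        dq=57.3*J.T@np.linalg.solve(J@J.T+lam*np.eye(6),e)
        if mode=='clip': q=np.clip(q+dq,LO,HI)
        if mode=='scale': q=np.clip(q+dq,LO,HI)
    d=q-q0;k=min(1,1/np.max(np.abs(d)/LIM)); 
    return q0+d*k
def replay(q,calls,mode,lam,it,fb):
    q=np.array(q,float);p,R=F(q);R=Ro.from_matrix(R)
    for c in calls:
        if fb: p,R=F(q);R=Ro.from_matrix(R)
        for r in c:
            p1=p+np.array(r[:3])/1000;R1=Ro.from_rotvec(r[3:])*R; q=sv(q,p1,R1,mode,lam,it)
        if not fb:p,R=p1,R1
    return q
if __name__=='__main__':
    for t in TR: print('actual',np.round(t[2],0))
    for lam in (1e-6,1e-4,1e-3,1e-2):
        for it in (1,10,50):
            Q=[replay(t[0],t[1],'clip',lam,it,True) for t in TR]; print(lam,it,round(float(np.mean([np.linalg.norm(x-t[2]) for x,t in zip(Q,TR)])),1),[x.round(0).tolist() for x in Q][:4] if it==10 else '')
E
time python3 rep.py
```

```text
actual [ 41.  36. -34. 114. -21.  13. 156.]
actual [ 36.  42. -30. 115. -37.   1. 163.]
actual [-27.  33.  53. 100. -26.  54.  49.]
actual [-56.  32.  70. 127. -55.   1. 107.]
actual [-46.  23.  68. 118. -78.  26. 163.]
1e-06 1 48.7 
1e-06 10 52.9 [[41.0, 36.0, -33.0, 114.0, -22.0, 14.0, 156.0], [39.0, 45.0, -35.0, 121.0, -20.0, 1.0, 147.0], [-27.0, 36.0, 54.0, 101.0, -30.0, 54.0, 52.0], [-50.0, 29.0, 71.0, 138.0, 32.0, 1.0, 39.0]]
1e-06 50 67.7 
0.0001 1 48.6 
0.0001 10 52.9 [[41.0, 36.0, -33.0, 114.0, -22.0, 14.0, 156.0], [39.0, 45.0, -35.0, 121.0, -20.0, 1.0, 147.0], [-27.0, 36.0, 54.0, 101.0, -30.0, 54.0, 52.0], [-50.0, 29.0, 71.0, 138.0, 32.0, 1.0, 39.0]]
0.0001 50 67.5 
0.001 1 46.7 
0.001 10 52.3 [[41.0, 36.0, -33.0, 114.0, -21.0, 14.0, 156.0], [39.0, 45.0, -35.0, 121.0, -20.0, 1.0, 148.0], [-27.0, 36.0, 54.0, 101.0, -30.0, 54.0, 52.0], [-50.0, 28.0, 71.0, 137.0, 31.0, 1.0, 39.0]]
0.001 50 67.1 
0.01 1 37.0 
0.01 10 48.3 [[41.0, 36.0, -34.0, 114.0, -21.0, 14.0, 155.0], [39.0, 45.0, -35.0, 120.0, -20.0, 1.0, 148.0], [-26.0, 36.0, 53.0, 100.0, -29.0, 54.0, 50.0], [-49.0, 25.0, 68.0, 135.0, 29.0, 1.0, 42.0]]
0.01 50 63.5 
real	1m35.164s
user	1m35.452s
sys	0m0.112s
```

```bash
cat > g.py <<'E'
from ik import *
P_=P
def rz(a):c,s=np.cos(a),np.sin(a);return np.array([[c,-s,0],[s,c,0],[0,0,1]])
def ry(a):c,s=np.cos(a),np.sin(a);return np.array([[c,0,s],[0,1,0],[-s,0,c]])
OF={2:np.array([P[2],P[7],P[1]]),4:np.array([P[3],P[8],P[4]]),6:np.array([P[5],P[9],P[6]])}
def kin(q):
    a=np.radians(q)*S;R=np.eye(3);p=np.array([0,0,P_[0]]);ax=[];pt=[]
    seq=[0,1,2,3,4,5,6]
    for i in seq:
        if i in(3,): p=p+R@OF[2]
        if i in(4,): p=p+R@OF[4]
        ax.append((R[:,2] if i%2==0 else R[:,1])*S[i]);pt.append(p)
        R=R@(rz(a[i]) if i%2==0 else ry(a[i]))
        if i==5: p=p+R@OF[6]
    # TCP
    J=np.array([np.r_[np.cross(x,p-t),x] for x,t in zip(ax,pt)]).T
    return p,R@rz(np.pi/2),J
LIM=np.array([159.86,159.86,180,180,180,180,180])*.07
def rvec(M):
    v=np.array([M[2,1]-M[1,2],M[0,2]-M[2,0],M[1,0]-M[0,1]]);s=np.linalg.norm(v)/2;c=(np.trace(M)-1)/2
    return v/2 if s<1e-9 else v/(2*s)*np.arctan2(s,c)
def sv(q,p1,R1,it=3):
    q0=q
    for _ in range(it):
        p,R,J=kin(q);e=np.r_[p1-p,rvec(R1@R.T)];q=np.clip(q+np.degrees(J.T@np.linalg.solve(J@J.T+1e-3*np.eye(6),e)),LO,HI)
    d=q-q0;return q0+d*min(1,1/max(1e-9,np.max(np.abs(d)/LIM)))
def run(q,WP,log=None,hist=None):
    mm=99
    for w in WP:
        p,R,_=kin(q);R1=tgt(w[1],w[2]).as_matrix();rv=rvec(R1@R.T);n=int(max(np.ceil(np.linalg.norm(rv)/.13),np.ceil(np.linalg.norm(w[0]-p)/.042),1))
        for i in range(1,n+1):
            q=sv(q,p+(w[0]-p)*i/n,Ro.from_rotvec(rv*i/n).as_matrix()@R); mm=min(mm,np.min(np.minimum(q-LO,HI-q)))
        if log: print(np.round(w[0],3),w[1:],n,q.round(0),round(mm,1))
    return q,mm
E
cat > s3.py <<'E'
from g import *
import time
from multiprocessing import Pool
q0=np.array([-45.7,22.6,68.4,117.8,-78,25.9,162.7])
T=(np.array([.55,-.1,.2]),0.,40.)
def one(seed):
    r=np.random.default_rng(seed);u=r.uniform;Pp=lambda:np.array([u(.45,.62),u(-.3,.3),u(.25,.45)])
    WP=[(np.array([.56,-.07,.34]),-10.,20.)]+[(Pp(),u(-170,80),u(-40,50)) for _ in range(r.integers(2,5))]
    q,m0=run(q0,WP[:1]);q,m=run(q,WP[1:])
    return q[2],m,q,WP
if __name__=='__main__':
    a=np.array([10,30,-20,100,50,40,10.]);p,R,_=kin(a);p2,R2=F(a);print(np.abs(p-p2).max(),np.abs(R-R2).max())
    t=time.time();one(0);print(time.time()-t)
    with Pool() as P0: L=P0.map(one,range(3000),chunksize=50)
    L=[l for l in L if l[1]>2 and l[0]<15]; L.sort(key=lambda l:l[0]+8*len(l[3])); print(len(L))
    for l in L[:6]: print(round(l[1],1),l[2].round(0),[(w[0].round(2).tolist(),round(w[1]),round(w[2])) for w in l[3]])
E
export OMP_NUM_THREADS=1; time timeout 400 python3 s3.py
```

```text
0.0 3.3306690738754696e-16
0.09262442588806152
0
real	1m22.191s
user	5m15.311s
sys	0m0.266s
```

```bash
cat > s4.py <<'E'
from g import *
from multiprocessing import Pool
q0=np.array([-45.7,22.6,68.4,117.8,-78,25.9,162.7])
def wp(r,az,z,y,t): a=np.radians(az);return (np.array([r*np.cos(a),r*np.sin(a),z]),y+az,t)
def circ(r,z,a0,a1,y,t): n=max(2,int(abs(a1-a0)/20)); return [wp(r,a,z,y,t) for a in np.linspace(a0,a1,n)]
def one(seed):
    r=np.random.default_rng(seed);u=r.uniform
    r1,z1,r2,z2,az=u(.4,.55),u(.3,.6),u(.65,.8),u(.3,.45),u(50,160);y,t=u(-90,10),u(-20,30);y2,t2=u(-90,30),u(-20,40)
    W0=[(np.array([.56,-.07,.36]),-10.,20.)]
    W1=circ(r1,z1,-8,az,y,t)+circ(r2,z2,az,-8,y2,t2)+[wp(.56,-8,.3,-50,10)]
    q,_=run(q0,W0);q,m=run(q,W1)
    q2,m2=run(q,[(np.array([.55,-.12,.28]),-120.,40.),(np.array([.55,-.12,.25]),-60.,42.),(np.array([.55,-.1,.2]),0.,42.)])
    return q[2],m,q,q2,m2,[round(float(v),2) for v in (r1,z1,r2,z2,az,y,t,y2,t2)]
if __name__=='__main__':
    with Pool() as P0: L=P0.map(one,range(700),chunksize=10)
    print(sorted([round(l[0]) for l in L if l[1]>1])[:10])
    L=[l for l in L if l[1]>1]; L.sort(key=lambda l:(-(l[3][4]>100)*50+l[0]-2*min(l[4],5)-min(l[1],8)))
    for l in L[:7]: print(round(l[1],1),l[2].round(0),l[3].round(0),round(l[4],1),l[5])
E
export OMP_NUM_THREADS=1; time timeout 300 python3 s4.py
```

```text
[]
real	0m52.931s
user	3m23.190s
sys	0m0.234s
```

```bash
cat > s5.py <<'E'
from s4 import *
def one(seed):
    r=np.random.default_rng(seed);u=r.uniform
    r1,z1,r2,z2,az=u(.42,.6),u(.3,.6),u(.65,.8),u(.3,.45),u(40,140);y,t=u(-110,-10),u(-20,20);y2,t2=u(-110,0),u(-20,30)
    q,_=run(q0,[(np.array([.56,-.07,.34]),-60.,20.)]);q,m=run(q,circ(r1,z1,-8,az,y,t)+circ(r2,z2,az,-8,y2,t2)+[wp(.56,-8,.3,-50,10)])
    return q[2],m,q,[round(float(v),2) for v in (r1,z1,r2,z2,az,y,t,y2,t2)]
if __name__=='__main__':
    q,_=run(q0,[(np.array([.56,-.07,.34]),-60.,20.)],1); run(q,circ(.5,.4,-8,100,-50,0)+circ(.72,.35,100,-8,-50,0),1)
    with Pool() as P0: L=P0.map(one,range(700),chunksize=10)
    L.sort(key=lambda l:l[0]+(30 if l[1]<1 else 0))
    for l in L[:7]: print(round(l[1],1),l[2].round(0),l[3])
E
export OMP_NUM_THREADS=1; timeout 300 python3 s5.py
```

```text
[ 0.56 -0.07  0.34] (-60.0, 20.0) 8 [-50.  38.  76.  98. -29.  59.  63.] 0.0
[ 0.495 -0.07   0.4  ] (np.float64(-58.0), 0) 3 [-40.  29.  73.  90. -28.  82.  67.] 0.4
[0.473 0.163 0.4  ] (np.float64(-31.0), 0) 6 [-66.  27.  70.  90. -25.  81.  65.] 0.4
[0.347 0.36  0.4  ] (np.float64(-4.0), 0) 6 [-92.  25.  66.  90. -23.  80.  62.] 0.4
[0.146 0.478 0.4  ] (np.float64(23.0), 0) 6 [-116.   23.   60.   90.  -20.   79.   59.] 0.4
[-0.087  0.492  0.4  ] (np.float64(50.0), 0) 6 [-140.   20.   53.   90.  -17.   78.   55.] 0.4
[-0.125  0.709  0.35 ] (np.float64(50.0), 0) 6 [-120.   45.   45.   57.  -30.   88.   57.] 0.4
[0.211 0.689 0.35 ] (np.float64(23.0), 0) 9 [-94.  46.  50.  57. -33.  89.  58.] 0.4
[0.5   0.518 0.35 ] (np.float64(-4.0), 0) 9 [-69.  47.  54.  57. -36.  90.  60.] 0.4
[0.681 0.234 0.35 ] (np.float64(-31.0), 0) 9 [-42.  48.  57.  57. -39.  91.  62.] 0.4
[ 0.713 -0.1    0.35 ] (np.float64(-58.0), 0) 9 [-16.  49.  60.  57. -41.  92.  63.] 0.4
2.6 [-27.  26.  43.  97. -12.  57.  49.] [0.55, 0.42, 0.8, 0.35, 132.83, -11.79, -2.71, -86.86, 20.28]
1.1 [-30.  27.  47.  97. -15.  57.  52.] [0.49, 0.48, 0.66, 0.32, 107.49, -26.71, -5.73, -104.16, 29.94]
2.3 [-31.  28.  49.  97. -16.  58.  53.] [0.56, 0.48, 0.76, 0.31, 103.07, -11.92, -3.06, -97.64, 27.91]
1.2 [-31.  28.  49.  97. -16.  58.  53.] [0.55, 0.49, 0.68, 0.31, 135.81, -36.88, -4.52, -100.13, 25.98]
3.8 [-31.  28.  49.  97. -16.  58.  53.] [0.56, 0.32, 0.73, 0.41, 114.47, -45.17, -11.65, -108.63, 20.47]
2.3 [-31.  28.  50.  97. -17.  58.  54.] [0.42, 0.33, 0.75, 0.44, 117.03, -19.17, -10.88, -82.08, -2.53]
2.4 [-31.  28.  50.  97. -17.  58.  54.] [0.51, 0.46, 0.67, 0.35, 97.92, -30.87, -13.96, -84.79, 27.02]
```

```bash
cat > s6.py <<'E'
from s4 import *
def W(v):
    r1,z1,r2,z2,az,y,t,y2,t2=v
    return circ(r1,z1,-8,az,y,t),circ(r2,z2,az,-8,y2,t2)
def one(seed):
    r=np.random.default_rng(seed);u=r.uniform
    v=[u(.35,.55),u(.25,.65),u(.7,.85),u(.25,.45),u(60,170),u(-110,60),u(-10,50),u(-110,60),u(-30,30)]
    q,_=run(q0,[(np.array([.52,-.07,.36]),-40.,15.)]);a,b=W(v);q,_=run(q,a[:1]);q,m=run(q,a[1:]);qa=q;q,m2=run(q,b)
    return q[2],min(m,m2),q,qa,[round(float(x),2) for x in v]
if __name__=='__main__':
    with Pool() as P0: L=P0.map(one,range(1100),chunksize=10)
    L.sort(key=lambda l:l[0]+(60 if l[1]<1.5 else 0))
    for l in L[:6]: print(round(l[1],1),l[3].round(0),l[2].round(0),l[4])
    rng=np.random.default_rng(1);C=[]
    for y in (20,40,60,80):
        for t in (40,50):
            for fl in (0,180):
                for k in range(6):
                    q,e=ik(np.array([.672,-.067,.095]),tgt(y,t)*Ro.from_euler('z',fl,degrees=True),np.array([-40,40,rng.uniform(10,75),115,rng.uniform(-75,0),20,rng.uniform(-150,150)]))
                    if e<.001 and q[4]<60 and np.min(np.minimum(q-LO,HI-q))>2: C.append((y,t,fl,q.round(0).tolist()))
    print(len(C));[print(c) for c in C[:6]]
E
export OMP_NUM_THREADS=1; time timeout 300 python3 s6.py
```

```text
9.7 [-159.   -3.  -18.   96.   16.   70.   42.] [ 11.  49.   2.  52. -19.  69. 151.] [0.45, 0.5, 0.84, 0.26, 165.16, -32.16, 23.28, 51.37, 19.14]
1.7 [-144.  -12.  -24.  118.   33.   49.   25.] [ 3. 53.  3. 25.  6. 98. 26.] [0.41, 0.45, 0.83, 0.37, 149.23, -28.48, 40.51, -61.38, 9.76]
4.6 [-148.   -7.  -20.  114.   -2.   58.   88.] [  6.  59.   4.  21.  -3. 100.  86.] [0.37, 0.4, 0.84, 0.3, 166.28, -1.66, 14.88, -3.21, -0.12]
4.7 [-142.   -5.  -15.   95.    9.   84.   34.] [  7.  37.   8.  76. -24.  48. 134.] [0.37, 0.51, 0.79, 0.28, 147.61, -45.86, 12.33, 27.03, 25.19]
2.7 [-146.  -10.  -20.  107.   25.   55.   40.] [ -1.  58.   9.  32.   7.  96. -19.] [0.44, 0.51, 0.82, 0.26, 151.61, -25.1, 38.12, -105.91, 15.6]
2.7 [-142.    1.  -10.   72.   -5.  101.  133.] [  3.  60.  11.  18.  -6. 106. 132.] [0.41, 0.61, 0.82, 0.31, 151.83, 43.78, 7.05, 41.82, -6.1]
37
(40, 40, 0, [48.0, 53.0, -49.0, 106.0, 17.0, 11.0, 134.0])
(40, 40, 0, [48.0, 53.0, -51.0, 105.0, 23.0, 12.0, 128.0])
(40, 40, 180, [46.0, 51.0, -45.0, 106.0, -1.0, 10.0, -29.0])
(40, 50, 0, [55.0, 59.0, -56.0, 109.0, 7.0, 3.0, 151.0])
(40, 50, 0, [56.0, 60.0, -58.0, 109.0, 30.0, 5.0, 128.0])
(40, 50, 180, [55.0, 60.0, -58.0, 109.0, 25.0, 4.0, -47.0])
real	2m2.164s
user	5m31.719s
sys	0m0.222s
```

```bash
cat > s7.py <<'E'
from s4 import *
def calls(q,WP,log=True):
    out=[]
    for w in WP:
        p,R,_=kin(q);R1=tgt(w[1],w[2]).as_matrix();rv=rvec(R1@R.T);d=w[0]-p
        n=5*int(max(1,np.ceil(np.linalg.norm(rv)/.7),np.ceil(np.linalg.norm(d)/.235)))
        mm=99
        for i in range(1,n+1): q=sv(q,p+d*i/n,Ro.from_rotvec(rv*i/n).as_matrix()@R);mm=min(mm,np.min(np.minimum(q-LO,HI-q)))
        if log: print(n,(d*1000).round(0).astype(int).tolist(),rv.round(2).tolist(),q.round(0).astype(int).tolist(),round(mm,1))
    return q
if __name__=='__main__':
    for az in (100,125,145):
        print(az)
        q=calls(q0,[(np.array([.52,-.07,.36]),-40.,20.)]+circ(.45,.5,-8,az,-32,23)+[wp(.78,az-10,.38,-60,0)],False);print(q.round(0))
        q=calls(q,circ(.78,.38,az-20,-8,-60,0),False);print(q.round(0))
    
E
python3 s7.py; date; ls -l --time-sort pics | tail -1
```

```text
100
[-98.  49.  23.  35. -18.  99.  35.]
[ -4.  51.  38.  35. -29. 100.  39.]
125
[-120.   48.   11.   34.   -9.   98.   32.]
[ -2.  50.  32.  35. -24.  99.  38.]
145
[-137.   47.    2.   34.   -1.   99.   29.]
[ -1.  49.  27.  35. -20.  99.  36.]
Tue Dec  1 04:47:58 UTC 2026ls: unrecognized option '--time-sort'
Try 'ls --help' for more information.
```

```bash
date; stat -c %y pics/scene0.png; cat > s8.py <<'E'
from s7 import *
def one(seed):
    r=np.random.default_rng(seed);u=r.uniform
    v=dict(az=u(95,168),r1=u(.38,.48),z1=u(.42,.52),y=u(-60,-10),t=u(15,32),r2=u(.7,.84),z2=u(.36,.42),y2=u(-125,-40),t2=u(-15,35),yf=u(-135,-80),tf=u(38,55),ym=u(-70,-30),tm=u(38,60),xf=u(.5,.6),yy=u(-.2,.05))
    q,_=run(q0,[(np.array([.52,-.07,.36]),-40.,20.)]+circ(v['r1'],v['z1'],-8,v['az'],v['y'],v['t'])[:1])
    q,m1=run(q,circ(v['r1'],v['z1'],-8,v['az'],v['y'],v['t'])[1:]);qa=q
    q,m2=run(q,circ(v['r2'],v['z2'],v['az']-10,-8,v['y2'],v['t2']));qb=q
    A=np.array([v['xf'],v['yy'],.28]);B=np.array([.55,-.1,.2])
    q,m3=run(q,[(A,v['yf'],v['tf']),(A,v['ym'],v['tm']),(B,0.,42.)])
    return min(m1,m2),m3,qa,qb,q,v
if __name__=='__main__':
    with Pool() as P0: L=P0.map(one,range(480),chunksize=8)
    L=[l for l in L if l[0]>1.5 and l[4][4]>100]; print(len(L))
    L.sort(key=lambda l:l[5]['az']/20-min(l[1],6)*2)
    for l in L[:5]: print(round(l[0],1),round(l[1],1),l[2].round(0),l[3].round(0),l[4].round(0),{k:round(float(x),2) for k,x in l[5].items()})
E
export OMP_NUM_THREADS=1; timeout 150 python3 s8.py; date
```

```text
Tue Dec  1 04:48:17 UTC 2026
2026-12-01 04:24:10.096040140 +0000
86
7.4 7.5 [-135.   -5.   -2.  104.   18.   62.   45.] [ -7.  54.  26.  23.   3. 101.  10.] [  4.  22.   0. 131. 150.  15. -67.] {'az': 123.3, 'r1': 0.44, 'z1': 0.47, 'y': -25.28, 't': 26.09, 'r2': 0.82, 'z2': 0.4, 'y2': -80.12, 't2': 23.59, 'yf': -123.42, 'tf': 39.79, 'ym': -66.58, 'tm': 48.46, 'xf': 0.54, 'yy': -0.16}
4.7 6.6 [-139.   -4.   -2.   96.   22.   67.   39.] [ -5.  55.  26.  21.  -1. 108.  -3.] [-10.  24.  10. 132. 157.  19. -79.] {'az': 125.07, 'r1': 0.47, 'z1': 0.52, 'y': -30.38, 't': 29.38, 'r2': 0.79, 'z2': 0.4, 'y2': -95.54, 't2': 20.0, 'yf': -111.11, 'tf': 44.92, 'ym': -58.68, 'tm': 59.91, 'xf': 0.58, 'yy': 0.03}
1.6 9.0 [-142.   -6.   -8.   97.   21.   82.   16.] [ -2.  53.  22.  19.  -5. 111. -11.] [-10.  22.   9. 130. 136.  15. -60.] {'az': 130.94, 'r1': 0.38, 'z1': 0.51, 'y': -53.09, 't': 22.31, 'r2': 0.78, 'z2': 0.41, 'y2': -103.41, 't2': 12.66, 'yf': -86.41, 'tf': 46.68, 'ym': -47.48, 'tm': 46.02, 'xf': 0.56, 'yy': -0.0}
7.3 6.7 [-134.   -5.   -7.  104.    9.   59.   65.] [ -6.  53.  27.  31.  -5. 101.  -6.] [ -1.  22.   3. 132. 155.  17. -73.] {'az': 132.77, 'r1': 0.44, 'z1': 0.47, 'y': -13.44, 't': 24.3, 'r2': 0.79, 'z2': 0.36, 'y2': -98.3, 't2': 16.25, 'yf': -131.38, 'tf': 41.36, 'ym': -68.03, 'tm': 51.45, 'xf': 0.54, 'yy': -0.06}
9.3 5.7 [-141.   -4.   -3.   98.   25.   80.   12.] [-12.  53.  30.  34.   8. 100.  -4.] [  8.  22.  -3. 133. 175.  18. -84.] {'az': 122.91, 'r1': 0.4, 'z1': 0.5, 'y': -53.36, 't': 25.65, 'r2': 0.78, 'z2': 0.38, 'y2': -94.44, 't2': 30.76, 'yf': -104.01, 'tf': 47.56, 'ym': -60.25, 'tm': 57.91, 'xf': 0.56, 'yy': -0.13}
Tue Dec  1 04:48:51 UTC 2026
```

```bash
python3 - <<'E'
from s7 import *
q=np.array(arm.state()['q'])
q=calls(q,[(np.array([.52,-.07,.36]),-40.,20.)]+circ(.44,.47,-8,123,-25,26))
E
```

```text
10 [-79, 14, 3] [0.17, 0.39, -0.59] [-55, 26, 76, 104, -23, 52, 78] 0.0
5 [-87, -3, 116] [-0.07, -0.1, 0.1] [-84, -11, 64, 104, 30, 69, 31] 0.0
5 [-22, 182, 20] [0.0, -0.05, 0.43] [-92, -10, 50, 103, 29, 67, 33] 5.5
5 [-104, 170, 0] [-0.0, 0.0, 0.46] [-103, -7, 38, 104, 25, 65, 38] 7.0
5 [-168, 107, 0] [-0.0, 0.0, 0.46] [-114, -6, 26, 104, 22, 64, 41] 9.2
5 [-198, 22, 0] [-0.0, 0.0, 0.46] [-126, -5, 13, 104, 20, 63, 43] 10.4
5 [-188, -68, 0] [-0.0, 0.0, 0.46] [-137, -5, 1, 104, 18, 62, 45] 10.9
```

Request:
{"api": "move_arm", "payload": {
  "moves": [
    [-8, 1, 0, 0.017, 0.039, -0.059],
    [-16, 3, 1, 0.034, 0.078, -0.118],
    [-24, 4, 1, 0.051, 0.117, -0.177],
    [-32, 6, 1, 0.068, 0.156, -0.236],
    [-40, 7, 2, 0.085, 0.195, -0.295]
  ]
}}

```text
time_s: 7.8
position: [0.5745, -0.0574, 0.3405]
eef_rot: [[-0.78, 0.381, 0.497], [0.338, 0.924, -0.177], [-0.527, 0.03, -0.849]]
contact_force: [0.5, -0.1, 0.1]
width: -0.0001
grasp_force: 0.0
```

Request:
{"api": "move_arm", "payload": {
  "moves": [
    [-8, 1, 0, 0.017, 0.039, -0.059],
    [-16, 3, 1, 0.034, 0.078, -0.118],
    [-24, 4, 1, 0.051, 0.117, -0.177],
    [-32, 6, 1, 0.068, 0.156, -0.236],
    [-40, 7, 2, 0.085, 0.195, -0.295]
  ]
}}

```text
time_s: 8.3
position: [0.5347, -0.0502, 0.3423]
eef_rot: [[-0.725, 0.636, 0.263], [0.6, 0.771, -0.212], [-0.338, 0.004, -0.941]]
contact_force: [-0.3, 0.2, 0.2]
width: -0.0001
grasp_force: 0.0
```

Request:
{"api": "move_arm", "payload": {
  "moves": [
    [-17, -1, 23, -0.014, -0.02, 0.02],
    [-35, -1, 46, -0.028, -0.04, 0.04],
    [-52, -2, 70, -0.042, -0.06, 0.06],
    [-70, -2, 93, -0.056, -0.08, 0.08],
    [-87, -3, 116, -0.07, -0.1, 0.1]
  ]
}}

```text
time_s: 8.8
position: [0.448, -0.0521, 0.4543]
eef_rot: [[-0.743, 0.556, 0.371], [0.501, 0.831, -0.242], [-0.443, 0.006, -0.896]]
contact_force: [0.2, 3.4, -1.8]
width: 0.0002
grasp_force: 0.0
```

```bash
python3 - <<'E'
from s7 import *
s=arm.state();q=np.array(s['q']);print(s['time_s'],q.round(0),s['position'],s['contact_force'])
q=calls(q,circ(.44,.47,-8,123,-25,26)[:])
E
```

```text
8.8 [-83. -13.  61. 106.  36.  68.  24.] [ 0.44804128 -0.05206706  0.45426217] [ 0.1515029   3.3589503  -1.84751368]
5 [-7, -6, 24] [-0.0, 0.01, 0.01] [-82, -15, 57, 103, 36, 73, 26] 2.1
5 [-18, 199, 0] [0.0, -0.0, 0.46] [-94, -10, 50, 103, 30, 68, 33] 2.3
5 [-104, 170, 0] [-0.0, 0.0, 0.46] [-104, -7, 39, 104, 25, 65, 38] 6.7
5 [-168, 107, 0] [-0.0, 0.0, 0.46] [-115, -6, 27, 104, 22, 64, 41] 9.1
5 [-198, 22, 0] [-0.0, 0.0, 0.46] [-127, -5, 14, 104, 20, 63, 43] 10.3
5 [-188, -68, 0] [-0.0, 0.0, 0.46] [-139, -5, 2, 104, 18, 62, 45] 10.9
```

Request:
{"api": "move_arm", "payload": {
  "moves": [
    [-5, 39, 4, 0, 0, 0.092],
    [-10, 77, 8, 0, 0, 0.184],
    [-15, 116, 12, 0, 0, 0.276],
    [-20, 155, 16, 0, 0, 0.368],
    [-25, 193, 20, 0, 0, 0.46]
  ]
}}

```text
time_s: 9.3
position: [0.4227, 0.1428, 0.4745]
eef_rot: [[-0.89, 0.125, 0.439], [0.116, 0.992, -0.047], [-0.441, 0.009, -0.897]]
contact_force: [-0.3, -0.6, -0.4]
width: 0.0
grasp_force: 0.0
```

Request:
{"api": "move_arm", "payload": {
  "moves": [
    [-21, 34, 0, 0, 0, 0.092],
    [-42, 68, 0, 0, 0, 0.184],
    [-62, 102, 0, 0, 0, 0.276],
    [-83, 136, 0, 0, 0, 0.368],
    [-104, 170, 0, 0, 0, 0.46]
  ]
}}

```text
time_s: 9.8
position: [0.3175, 0.3129, 0.4744]
eef_rot: [[-0.848, -0.328, 0.415], [-0.291, 0.944, 0.152], [-0.442, 0.008, -0.897]]
contact_force: [0.1, -0.2, 0.4]
width: 0.0003
grasp_force: 0.0
```

Request:
{"api": "move_arm", "payload": {
  "moves": [
    [-34, 21, 0, 0, 0, 0.092],
    [-67, 43, 0, 0, 0, 0.184],
    [-101, 64, 0, 0, 0, 0.276],
    [-134, 86, 0, 0, 0, 0.368],
    [-168, 107, 0, 0, 0, 0.46]
  ]
}}

```text
time_s: 10.3
position: [0.1484, 0.4194, 0.4746]
eef_rot: [[-0.631, -0.714, 0.305], [-0.638, 0.701, 0.321], [-0.443, 0.007, -0.897]]
contact_force: [-0.6, 0.3, 0.1]
width: -0.0
grasp_force: 0.0
```

Request:
{"api": "move_arm", "payload": {
  "moves": [
    [-40, 4, 0, 0, 0, 0.092],
    [-79, 9, 0, 0, 0, 0.184],
    [-119, 13, 0, 0, 0, 0.276],
    [-158, 18, 0, 0, 0, 0.368],
    [-198, 22, 0, 0, 0, 0.46]
  ]
}}

```text
time_s: 10.8
position: [-0.0504, 0.4405, 0.4747]
eef_rot: [[-0.282, -0.95, 0.132], [-0.851, 0.311, 0.423], [-0.443, 0.007, -0.896]]
contact_force: [0.1, 0.5, 1.3]
width: 0.0002
grasp_force: 0.0
```

Request:
{"api": "move_arm", "payload": {
  "moves": [
    [-38, -14, 0, 0, 0, 0.092],
    [-75, -27, 0, 0, 0, 0.184],
    [-113, -41, 0, 0, 0, 0.276],
    [-150, -54, 0, 0, 0, 0.368],
    [-188, -68, 0, 0, 0, 0.46]
  ]
}}

```text
time_s: 11.3
position: [-0.2387, 0.3713, 0.4747]
eef_rot: [[0.125, -0.99, -0.07], [-0.888, -0.143, 0.438], [-0.443, 0.007, -0.896]]
contact_force: [-0.8, 0.7, 0.9]
width: 0.0001
grasp_force: 0.0
```

```bash
cat > s9.py <<'E'
from s7 import *
from multiprocessing import Pool
q0=None
def seq(v):
    A=np.array([v['xf'],v['yy'],.28]);B=np.array([.55,-.1,.2]);n=max(3,int((v['a0']+8)/15)+1)
    return [wp(v['r2'],a,v['z2'],v['y2'],v['t2']) for a in np.linspace(v['a0'],-8,n)]+[(A,v['yf'],v['tf']),(A,v['ym'],v['tm']),(B,0.,42.)]
def one(a):
    seed,q=a;r=np.random.default_rng(seed);u=r.uniform
    v=dict(a0=u(85,110),r2=u(.62,.82),z2=u(.37,.42),y2=u(-125,-20),t2=u(-15,35),yf=u(-135,-80),tf=u(38,55),ym=u(-70,-30),tm=u(38,60),xf=u(.5,.6),yy=u(-.2,.05))
    W=seq(v);q,m1=run(q,W[:-3]);qb=q;q,m3=run(q,W[-3:]);return min(m1,m3),qb,q,v
if __name__=='__main__':
    s=arm.state();q=np.array(s['q']);print(s['time_s'],q.round(0),s['position'])
    with Pool() as P0: L=P0.map(one,[(i,q) for i in range(400)],chunksize=8)
    L=[l for l in L if l[2][4]>100];L.sort(key=lambda l:l[3]['a0']/20+l[3]['r2']*5-min(l[0],8)*2);print(len(L))
    for l in L[:2]: print(round(l[0],1),l[1].round(0),l[2].round(0),{k:round(float(x),2) for k,x in l[3].items()})
    calls(q,seq(L[0][3]))
E
OMP_NUM_THREADS=1 python3 s9.py;date
```

```text
11.3 [-139.   -5.    2.  103.   18.   61.   46.] [-0.23867025  0.37126203  0.47471709]
62
5.6 [ -9.  48.  37.  36. -13. 107. -19.] [-20.  27.  20. 131. 142.  15. -71.] {'a0': 108.58, 'r2': 0.72, 'z2': 0.42, 'y2': -116.51, 't2': 15.37, 'yf': -114.29, 'tf': 51.63, 'ym': -63.02, 'tm': 57.18, 'xf': 0.55, 'yy': 0.03}
5.2 [-12.  50.  39.  35.  -6. 106.  -9.] [-33.  27.  30. 133. 145.  19. -81.] {'a0': 93.59, 'r2': 0.73, 'z2': 0.41, 'y2': -105.96, 't2': 22.76, 'yf': -92.85, 'tf': 43.72, 'ym': -41.47, 'tm': 57.23, 'xf': 0.51, 'yy': 0.02}
15 [12, 312, -53] [-0.16, 0.15, -1.85] [-121, 46, 19, 35, 1, 107, -25] 6.5
5 [206, 37, 0] [-0.0, -0.0, -0.29] [-105, 46, 22, 36, -1, 107, -24] 6.6
5 [208, -23, 0] [-0.0, 0.0, -0.29] [-89, 46, 24, 36, -3, 107, -23] 6.7
5 [192, -82, 0] [-0.0, 0.0, -0.29] [-73, 46, 27, 36, -5, 107, -22] 6.8
5 [161, -134, 0] [-0.0, 0.0, -0.29] [-58, 47, 30, 36, -7, 107, -21] 6.8
5 [116, -174, 0] [-0.0, 0.0, -0.29] [-42, 47, 33, 36, -9, 107, -21] 6.8
5 [61, -200, 0] [-0.0, 0.0, -0.29] [-26, 48, 35, 36, -11, 107, -20] 6.8
5 [1, -209, 0] [0.0, 0.0, -0.29] [-9, 48, 37, 36, -13, 107, -19] 6.8
10 [-161, 126, -139] [-0.55, 0.31, 0.17] [-44, 50, 45, 77, 11, 90, -30] 10.1
10 [0, 0, 0] [-0.1, -0.0, 0.89] [-63, 39, 47, 109, 43, 47, -28] 27.7
10 [-4, -126, -80] [0.15, 0.24, 1.09] [-13, 25, 13, 132, 150, 17, -75] 6.9
Tue Dec  1 04:50:04 UTC 2026
```

Request:
{"api": "move_arm", "payload": {
  "moves": [
    [1, 21, -4, -0.011, 0.01, -0.123],
    [2, 42, -7, -0.021, 0.02, -0.247],
    [2, 62, -11, -0.032, 0.03, -0.37],
    [3, 83, -14, -0.043, 0.04, -0.493],
    [4, 104, -18, -0.053, 0.05, -0.617]
  ]
}}

```text
time_s: 11.8
position: [-0.2336, 0.477, 0.4562]
eef_rot: [[-0.445, -0.885, 0.14], [-0.809, 0.464, 0.362], [-0.385, 0.048, -0.922]]
contact_force: [-0.5, 0.5, 1.2]
width: 0.0004
grasp_force: 0.0
```

Request:
{"api": "move_arm", "payload": {
  "moves": [
    [1, 21, -4, -0.011, 0.01, -0.123],
    [2, 42, -7, -0.021, 0.02, -0.247],
    [2, 62, -11, -0.032, 0.03, -0.37],
    [3, 83, -14, -0.043, 0.04, -0.493],
    [4, 104, -18, -0.053, 0.05, -0.617]
  ]
}}

```text
time_s: 12.3
position: [-0.2297, 0.5812, 0.4377]
eef_rot: [[-0.853, -0.451, 0.262], [-0.416, 0.891, 0.181], [-0.315, 0.045, -0.948]]
contact_force: [0.3, 0.1, 0.4]
width: 0.0001
grasp_force: 0.0
```

Request:
{"api": "move_arm", "payload": {
  "moves": [
    [1, 21, -4, -0.011, 0.01, -0.123],
    [2, 42, -7, -0.021, 0.02, -0.247],
    [2, 62, -11, -0.032, 0.03, -0.37],
    [3, 83, -14, -0.043, 0.04, -0.493],
    [4, 104, -18, -0.053, 0.05, -0.617]
  ]
}}

```text
time_s: 12.8
position: [-0.2255, 0.6849, 0.4195]
eef_rot: [[-0.955, 0.148, 0.256], [0.143, 0.989, -0.038], [-0.259, 0.0, -0.966]]
contact_force: [-1.0, 0.9, 0.4]
width: 0.0
grasp_force: 0.0
```

Request:
{"api": "move_arm", "payload": {
  "moves": [
    [41, 7, 0, 0, 0, -0.058],
    [82, 15, 0, 0, 0, -0.116],
    [124, 22, 0, 0, 0, -0.174],
    [165, 30, 0, 0, 0, -0.232],
    [206, 37, 0, 0, 0, -0.29]
  ]
}}

```text
time_s: 13.3
position: [-0.017, 0.7219, 0.4194]
eef_rot: [[-0.875, 0.423, 0.235], [0.409, 0.906, -0.11], [-0.26, 0.0, -0.966]]
contact_force: [-0.3, 0.6, 0.1]
width: 0.0002
grasp_force: 0.0
```

Request:
{"api": "move_arm", "payload": {
  "moves": [
    [42, -5, 0, 0, 0, -0.058],
    [83, -9, 0, 0, 0, -0.116],
    [125, -14, 0, 0, 0, -0.174],
    [166, -18, 0, 0, 0, -0.232],
    [208, -23, 0, 0, 0, -0.29]
  ]
}}

```text
time_s: 13.8
position: [0.1912, 0.6986, 0.4195]
eef_rot: [[-0.722, 0.664, 0.194], [0.641, 0.748, -0.172], [-0.26, 0.0, -0.966]]
contact_force: [0.2, 0.0, -0.2]
width: -0.0
grasp_force: 0.0
```

Request:
{"api": "move_arm", "payload": {
  "moves": [
    [38, -16, 0, 0, 0, -0.058],
    [77, -33, 0, 0, 0, -0.116],
    [115, -49, 0, 0, 0, -0.174],
    [154, -66, 0, 0, 0, -0.232],
    [192, -82, 0, 0, 0, -0.29]
  ]
}}

```text
time_s: 14.3
position: [0.3837, 0.6159, 0.4196]
eef_rot: [[-0.508, 0.85, 0.137], [0.821, 0.526, -0.221], [-0.26, 0.0, -0.966]]
contact_force: [0.2, 0.3, 0.8]
width: 0.0
grasp_force: 0.0
```

Request:
{"api": "move_arm", "payload": {
  "moves": [
    [32, -27, 0, 0, 0, -0.058],
    [64, -54, 0, 0, 0, -0.116],
    [97, -80, 0, 0, 0, -0.174],
    [129, -107, 0, 0, 0, -0.232],
    [161, -134, 0, 0, 0, -0.29]
  ]
}}

```text
time_s: 14.8
position: [0.5447, 0.4816, 0.4195]
eef_rot: [[-0.252, 0.965, 0.068], [0.932, 0.261, -0.251], [-0.26, 0.0, -0.966]]
contact_force: [-0.2, 0.4, -0.1]
width: -0.0
grasp_force: 0.0
```

Request:
{"api": "move_arm", "payload": {
  "moves": [
    [23, -35, 0, 0, 0, -0.058],
    [46, -70, 0, 0, 0, -0.116],
    [70, -104, 0, 0, 0, -0.174],
    [93, -139, 0, 0, 0, -0.232],
    [116, -174, 0, 0, 0, -0.29]
  ]
}}

```text
time_s: 15.3
position: [0.6607, 0.3072, 0.4195]
eef_rot: [[0.025, 1.0, -0.006], [0.965, -0.026, -0.26], [-0.26, 0.0, -0.966]]
contact_force: [0.0, -0.3, -0.4]
width: 0.0001
grasp_force: 0.0
```

Request:
{"api": "move_arm", "payload": {
  "moves": [
    [12, -40, 0, 0, 0, -0.058],
    [24, -80, 0, 0, 0, -0.116],
    [37, -120, 0, 0, 0, -0.174],
    [49, -160, 0, 0, 0, -0.232],
    [61, -200, 0, 0, 0, -0.29]
  ]
}}

```text
time_s: 15.8
position: [0.7216, 0.1067, 0.4195]
eef_rot: [[0.3, 0.951, -0.081], [0.918, -0.31, -0.247], [-0.26, 0.0, -0.966]]
contact_force: [0.4, -0.0, 0.4]
width: 0.0002
grasp_force: 0.0
```

```bash
python3 - <<'E'
from s7 import *
s=arm.state();q=np.array(s['q']);print(s['time_s'],q.round(0),s['position'])
v={'a0': 108.58, 'r2': 0.72, 'z2': 0.42, 'y2': -116.51, 't2': 15.37}
A=np.array([.55,.03,.28]);B=np.array([.55,-.1,.2])
for W in ([wp(.72,-8,.42,-116.5,15.4),(A,-114,52),(A,-63,57),(B,0,42)],[(A,-114,52),(A,-63,57),(B,0,42)]): print();calls(q,W)
E
date
```

```text
15.8 [-23.  49.  34.  29. -11. 111. -20.] [0.72161338 0.10668089 0.41949599]

5 [-13, -203, -11] [-0.01, 0.0, -0.29] [-9, 47, 36, 36, -12, 107, -19] 4.6
10 [-163, 130, -140] [-0.56, 0.31, 0.18] [-44, 50, 44, 78, 12, 90, -31] 10.3
10 [0, 0, 0] [-0.09, -0.0, 0.89] [-62, 38, 45, 109, 44, 48, -29] 27.3
10 [0, -130, -80] [0.14, 0.23, 1.09] [-12, 24, 12, 132, 152, 18, -76] 6.6

10 [-176, -73, -151] [-0.6, 0.23, -0.1] [-45, 50, 45, 78, 12, 90, -31] 6.2
10 [0, 0, 0] [-0.09, -0.0, 0.89] [-63, 38, 46, 109, 43, 48, -29] 27.5
10 [0, -130, -80] [0.14, 0.23, 1.09] [-13, 24, 13, 132, 151, 18, -76] 6.7
Tue Dec  1 04:50:38 UTC 2026
```

Request:
{"api": "move_arm", "payload": {
  "moves": [
    [-18, -7, -15, -0.06, 0.023, -0.01],
    [-35, -15, -30, -0.12, 0.046, -0.02],
    [-53, -22, -45, -0.18, 0.069, -0.03],
    [-70, -29, -60, -0.24, 0.092, -0.04],
    [-88, -36, -75, -0.3, 0.115, -0.05]
  ]
}}

```text
time_s: 16.3
position: [0.6332, 0.0722, 0.3435]
eef_rot: [[0.294, 0.934, -0.204], [0.78, -0.358, -0.514], [-0.553, -0.008, -0.833]]
contact_force: [0.9, 0.6, -1.1]
width: -0.0
grasp_force: 0.0
```

Request:
{"api": "move_arm", "payload": {
  "moves": [
    [-18, -7, -15, -0.06, 0.023, -0.01],
    [-35, -15, -30, -0.12, 0.046, -0.02],
    [-53, -22, -45, -0.18, 0.069, -0.03],
    [-70, -29, -60, -0.24, 0.092, -0.04],
    [-88, -36, -75, -0.3, 0.115, -0.05]
  ]
}}

```text
time_s: 16.8
position: [0.5457, 0.0365, 0.2677]
eef_rot: [[0.251, 0.914, -0.319], [0.564, -0.406, -0.72], [-0.787, 0.001, -0.617]]
contact_force: [-0.0, 0.3, 0.4]
width: 0.0
grasp_force: 0.0
```

Request:
{"api": "move_arm", "payload": {
  "moves": [
    [0, 0, 0, -0.009, 0, 0.089],
    [0, 0, 0, -0.018, 0, 0.178],
    [0, 0, 0, -0.027, 0, 0.267],
    [0, 0, 0, -0.036, 0, 0.356],
    [0, 0, 0, -0.045, 0, 0.445]
  ]
}}

```text
time_s: 17.3
position: [0.5465, 0.0375, 0.2682]
eef_rot: [[-0.01, 0.999, 0.032], [0.583, 0.032, -0.812], [-0.813, 0.01, -0.583]]
contact_force: [-0.2, 0.5, -1.0]
width: 0.0001
grasp_force: 0.0
```

Request:
{"api": "move_arm", "payload": {
  "moves": [
    [0, 0, 0, -0.009, 0, 0.089],
    [0, 0, 0, -0.018, 0, 0.178],
    [0, 0, 0, -0.027, 0, 0.267],
    [0, 0, 0, -0.036, 0, 0.356],
    [0, 0, 0, -0.045, 0, 0.445]
  ]
}}

```text
time_s: 17.8
position: [0.5463, 0.038, 0.2685]
eef_rot: [[-0.25, 0.889, 0.385], [0.485, 0.459, -0.744], [-0.838, 0.0, -0.546]]
contact_force: [-0.5, 0.1, -0.1]
width: -0.0001
grasp_force: 0.0
```

Request:
{"api": "move_arm", "payload": {
  "moves": [
    [0, -13, -8, 0.014, 0.023, 0.109],
    [0, -26, -16, 0.028, 0.046, 0.218],
    [0, -39, -24, 0.042, 0.069, 0.327],
    [0, -52, -32, 0.056, 0.092, 0.436],
    [0, -65, -40, 0.07, 0.115, 0.545]
  ]
}}

```text
time_s: 18.3
position: [0.5476, -0.0198, 0.2389]
eef_rot: [[-0.499, 0.63, 0.595], [0.359, 0.775, -0.52], [-0.789, -0.047, -0.613]]
contact_force: [0.6, -0.2, 0.2]
width: 0.0004
grasp_force: 0.0
```

Request:
{"api": "move_arm", "payload": {
  "moves": [
    [0, -13, -8, 0.014, 0.023, 0.109],
    [0, -26, -16, 0.028, 0.046, 0.218],
    [0, -39, -24, 0.042, 0.069, 0.327],
    [0, -52, -32, 0.056, 0.092, 0.436],
    [0, -65, -40, 0.07, 0.115, 0.545]
  ]
}}

```text
time_s: 18.8
position: [0.5488, -0.081, 0.2021]
eef_rot: [[-0.673, 0.293, 0.679], [0.165, 0.954, -0.248], [-0.721, -0.055, -0.69]]
contact_force: [0.8, -0.0, -0.4]
width: -0.0003
grasp_force: 0.0
```

```bash
python3 - <<'E'
from s7 import *
s=arm.state();q=np.array(s['q']);print(s['time_s'],q.round(0),s['position'],np.round(s['eef_rot'],2).tolist())
print('roll');calls(q,[(orbit(20,.085,.066),20,40),(orbit(20,.068,.066),20,40),(orbit(0,.058,.066),0,40),(orbit(-20,.058,.066),-20,40),(orbit(-40,.058,.066),-40,40)])
E
date
```

```text
18.8 [-16.  24.  18. 138. 159.  25. -85.] [ 0.54877628 -0.08102762  0.20207427] [[-0.67, 0.29, 0.68], [0.17, 0.95, -0.25], [-0.72, -0.05, -0.69]]
roll
5 [80, 11, -142] [0.05, 0.11, 0.64] [24, 43, -13, 124, 217, 24, -91] 1.7
5 [16, 6, 0] [0.0, 0.0, 0.0] [23, 43, -14, 122, 216, 22, -92] 15.0
5 [6, 23, 0] [0.0, 0.0, -0.35] [2, 43, 1, 125, 185, 28, -93] 13.4
5 [3, 20, 0] [0.0, 0.0, -0.35] [-18, 45, 15, 123, 157, 24, -97] 13.4
5 [10, 17, 0] [-0.0, 0.0, -0.35] [-40, 54, 39, 114, 132, 4, -102] 3.6
Tue Dec  1 04:51:03 UTC 2026
```

Request:
{"api": "move_arm", "payload": {
  "moves": [
    [10, 2, -30, 0.01, 0.022, 0.128],
    [25, 4, -60, 0.02, 0.044, 0.256],
    [45, 7, -90, 0.03, 0.066, 0.384],
    [62, 9, -117, 0.04, 0.088, 0.512],
    [80, 11, -142, 0.05, 0.11, 0.64]
  ]
}}

```text
time_s: 19.3
position: [0.6287, -0.0723, 0.0582]
eef_rot: [[-0.719, -0.337, 0.607], [-0.263, 0.941, 0.211], [-0.643, -0.008, -0.766]]
contact_force: [0.8, 1.5, -0.6]
width: -0.0002
grasp_force: 0.0
```

Request:
{"api": "move_arm", "payload": {
  "moves": [
    [0, 0, 0, 0, 0, 0],
    [6, 2, 0, 0, 0, 0],
    [12, 4, 0, 0, 0, 0],
    [12, 4, 0, 0, 0, 0]
  ]
}}

```text
time_s: 19.7
position: [0.6319, -0.0668, 0.0561]
eef_rot: [[-0.73, -0.335, 0.596], [-0.263, 0.942, 0.207], [-0.631, -0.005, -0.776]]
contact_force: [-10.4, -2.7, 1.0]
width: -0.0
grasp_force: 5.5
```

```bash
python3 - <<'E'
from h import *
s=arm.state();print(s['q'].round(0),s['contact_force'],np.linalg.norm(s['position'][:2]-C))
print(plan(orbit(20,.056,.066),20,40))
R=tgt(20,40)
for y in (14,8,2,-4,-10,-16,-22,-28,-34): print(y,plan(orbit(y,.056,.066),y,40,orbit(20,.056,.066),R)[:2])
E
```

```text
[ 22.  44. -12. 122. 215.  23. -91.] [-10.43014726  -2.74917324   0.96676874] 0.05607564299135082
(array([  3.5, -19.4,   9.9]), array([ 0.01 , -0.013,  0.008]), np.float64(1.1))
14 (array([-1.7,  5.6,  0. ]), array([ 0.   ,  0.   , -0.105]))
8 (array([-2.8, 11.4,  0. ]), array([ 0.   , -0.   , -0.209]))
2 (array([-3.3, 17.2,  0. ]), array([ 0.   ,  0.   , -0.314]))
-4 (array([-3.2, 23.1,  0. ]), array([ 0.   , -0.   , -0.419]))
-10 (array([-2.5, 28.9,  0. ]), array([ 0.   ,  0.   , -0.524]))
-16 (array([-1.2, 34.6,  0. ]), array([ 0.   ,  0.   , -0.628]))
-22 (array([ 0.7, 40.1,  0. ]), array([ 0.   , -0.   , -0.733]))
-28 (array([ 3.2, 45.4,  0. ]), array([-0.   ,  0.   , -0.838]))
-34 (array([ 6.2, 50.5,  0. ]), array([ 0.   ,  0.   , -0.942]))
```

Request:
{"api": "move_arm", "payload": {
  "moves": [
    [-10, -3, 3, 0, 0, 0],
    [-20, -10, 7, 0, 0, 0],
    [-20, -20, 10, 0, 0, 0],
    [-20, -20, 10, 0, 0, 0],
    [-20, -20, 10, 0, 0, 0]
  ]
}}

```text
time_s: 20.2
position: [0.6194, -0.0868, 0.0701]
eef_rot: [[-0.719, -0.335, 0.609], [-0.261, 0.942, 0.21], [-0.644, -0.009, -0.765]]
contact_force: [0.4, -0.4, 0.3]
width: -0.0001
grasp_force: 0.0
```

```bash
python3 - <<'E'
from h import *
s=arm.state();print(s['position'],s['contact_force'],np.linalg.norm(s['position'][:2]-C));print(plan(orbit(20,.053,.066),20,40))
E
```

```text
[ 0.61943587 -0.08678298  0.07010382] [ 0.36813059 -0.44732797  0.34263487] 0.07136109207397306
(array([18.8,  1.7, -4.1]), array([0.007, 0.005, 0.008]), np.float64(0.7))
```

Request:
{"api": "move_arm", "payload": {
  "moves": [
    [8, 1, -2, 0, 0, 0],
    [14, 1, -4, 0, 0, 0],
    [18, 1.5, -4, 0, 0, 0],
    [18, 1.5, -4, 0, 0, 0]
  ]
}}

```text
time_s: 20.6
position: [0.6365, -0.0851, 0.0643]
eef_rot: [[-0.721, -0.335, 0.606], [-0.261, 0.942, 0.21], [-0.642, -0.007, -0.767]]
contact_force: [-1.2, -0.2, -0.0]
width: 0.0001
grasp_force: 0.3
```

Request:
{"api": "move_arm", "payload": {
  "moves": [
    [-1.7, 5.6, 0, 0, 0, -0.105],
    [-2.8, 11.4, 0, 0, 0, -0.209],
    [-3.3, 17.2, 0, 0, 0, -0.314],
    [-3.2, 23.1, 0, 0, 0, -0.419],
    [-2.5, 28.9, 0, 0, 0, -0.524]
  ]
}}

```text
time_s: 21.1
position: [0.6324, -0.0565, 0.064]
eef_rot: [[-0.756, 0.187, 0.628], [0.139, 0.982, -0.126], [-0.64, -0.008, -0.768]]
contact_force: [-1.8, -1.1, -0.7]
width: -0.0003
grasp_force: 0.9
```

```bash
python3 - <<'E'
from h import *
s=arm.state();print(s['q'].round(0),s['position'],s['contact_force'],np.linalg.norm(s['position'][:2]-C))
snap('scene','s2');snap('wrist','w2')
a=cv2.imread('pics/scene0.png');b=cv2.imread('pics/s2.png')
cv2.imwrite('pics/c2.png',np.hstack([cv2.resize(b[170:250,300:380],(400,400),interpolation=2),cv2.resize(cv2.imread('pics/w2.png'),(400,300))[:,:].copy() if 0 else cv2.resize(cv2.imread('pics/w2.png')[0:400,80:480],(400,400))]))
R=tgt(-10,40);
for y in (-16,-22,-28,-34): print(y,plan(orbit(y,.054,.066),y,40,orbit(-10,.054,.066),R)[:2])
E
```

```text
[ -6.  42.   8. 127. 174.  28. -96.] [ 0.63239787 -0.05654331  0.06402064] [-1.83776542 -1.05088426 -0.66214173] 0.05657684192476037
-16 (array([1.3, 5.5, 0. ]), array([-0.   , -0.   , -0.105]))
-22 (array([ 3.1, 10.9,  0. ]), array([-0.   , -0.   , -0.209]))
-28 (array([ 5.5, 16. ,  0. ]), array([ 0.   ,  0.   , -0.314]))
-34 (array([ 8.4, 20.8,  0. ]), array([-0.   ,  0.   , -0.419]))
```

View pics/c2.png

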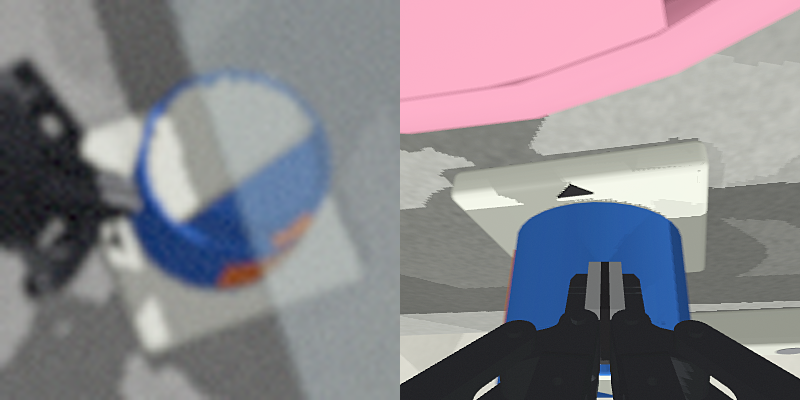

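The tin has turned about 26° clockwise, and its label has moved to crop px (240,275). The forces are only about 2 N, so I'll carry on.

Request:
{"api": "move_arm", "payload": {
  "moves": [
    [2, 5.5, 0, 0, 0, -0.105],
    [4, 10.5, 0, 0, 0, -0.209],
    [6.5, 15.5, 0, 0, 0, -0.314],
    [9.5, 20, 0, 0, 0, -0.419]
  ]
}}

```text
time_s: 21.6
position: [0.6387, -0.0365, 0.0622]
eef_rot: [[-0.639, 0.57, 0.516], [0.435, 0.822, -0.368], [-0.634, -0.01, -0.773]]
contact_force: [-7.9, 1.4, -2.4]
width: 0.0001
grasp_force: 3.7
```

Request:
{"api": "move_arm", "payload": {
  "moves": [
    [-16, 5, 0, 0, 0, 0.1],
    [-28, -10, 0, 0, 0, 0.24],
    [-31, -28, 0, 0, 0, 0.39],
    [-31, -46, 0, 0, 0, 0.54],
    [-31, -62, 0, 0, 0, 0.69]
  ]
}}

```text
time_s: 22.1
position: [0.6124, -0.0992, 0.065]
eef_rot: [[-0.763, -0.072, 0.642], [-0.06, 0.997, 0.04], [-0.643, -0.008, -0.766]]
contact_force: [1.6, 0.5, -1.4]
width: -0.0
grasp_force: 0.0
```

Request:
{"api": "move_arm", "payload": {
  "moves": [
    [0, -4, 0, 0, 0, 0.12],
    [0, -8, 0, 0, 0, 0.24],
    [0, -8, 0, 0, 0, 0.24]
  ]
}}

```text
time_s: 22.4
position: [0.6131, -0.1148, 0.065]
eef_rot: [[-0.731, -0.289, 0.618], [-0.228, 0.957, 0.179], [-0.643, -0.01, -0.765]]
contact_force: [-0.6, -1.2, 0.7]
width: -0.0002
grasp_force: 0.0
```

```bash
python3 - <<'E'
from h import *
s=arm.state();print(s['q'].round(0),s['position'],s['contact_force'],np.linalg.norm(s['position'][:2]-C))
print(plan(orbit(20,.053,.065),20,40))
R=tgt(20,40)
for y in (14,8,2,-4,-10): print(y,plan(orbit(y,.053,.065),y,40,orbit(20,.053,.065),R)[:2])
E
```

```text
[ 27.  43. -12. 124. 218.  24. -92.] [ 0.61309726 -0.11479636  0.06495415] [-0.61352177 -1.16934466  0.67285224] 0.08885332085945201
(array([25.1, 29.7,  0. ]), array([0.009, 0.004, 0.056]), np.float64(3.2))
14 (array([-1.6,  5.3,  0. ]), array([ 0.   ,  0.   , -0.105]))
8 (array([-2.7, 10.8,  0. ]), array([ 0.   , -0.   , -0.209]))
2 (array([-3.2, 16.3,  0. ]), array([ 0.   ,  0.   , -0.314]))
-4 (array([-3.1, 21.8,  0. ]), array([ 0.   , -0.   , -0.419]))
-10 (array([-2.4, 27.3,  0. ]), array([ 0.   ,  0.   , -0.524]))
```

Request:
{"api": "move_arm", "payload": {
  "moves": [
    [6, 15, 0, 0, 0, 0.02],
    [12, 29, 0, 0, 0, 0.05],
    [19, 29, 0, 0, 0, 0.05],
    [25, 29, 0, 0, 0, 0.05],
    [25, 29, 0, 0, 0, 0.05]
  ]
}}

```text
time_s: 22.9
position: [0.6331, -0.0741, 0.0618]
eef_rot: [[-0.724, -0.352, 0.594], [-0.275, 0.936, 0.219], [-0.633, -0.005, -0.774]]
contact_force: [-9.0, -1.2, 1.6]
width: -0.0003
grasp_force: 4.1
```

Request:
{"api": "move_arm", "payload": {
  "moves": [
    [-1.6, 5.5, 0, 0, 0, -0.105],
    [-2.7, 11.2, 0, 0, 0, -0.209],
    [-3, 17, 0, 0, 0, -0.314],
    [-2.8, 23, 0, 0, 0, -0.419],
    [-2, 28.5, 0, 0, 0, -0.524]
  ]
}}

```text
time_s: 23.4
position: [0.6344, -0.0451, 0.064]
eef_rot: [[-0.758, 0.169, 0.63], [0.125, 0.986, -0.114], [-0.64, -0.007, -0.768]]
contact_force: [-0.7, -0.5, -0.7]
width: -0.0002
grasp_force: 0.2
```

Request:
{"api": "move_arm", "payload": {
  "moves": [
    [1.3, 5.5, 0, 0, 0, -0.105],
    [3.1, 10.5, 0, 0, 0, -0.209],
    [5.5, 15.5, 0, 0, 0, -0.314],
    [8.5, 20, 0, 0, 0, -0.419]
  ]
}}

```text
time_s: 23.8
position: [0.6442, -0.0236, 0.0647]
eef_rot: [[-0.641, 0.554, 0.532], [0.422, 0.833, -0.358], [-0.641, -0.005, -0.767]]
contact_force: [-1.4, -1.0, -1.1]
width: 0.0
grasp_force: 0.0
```

Request:
{"api": "move_arm", "payload": {
  "moves": [
    [-16, 5, 0, 0, 0, 0.1],
    [-28, -10, 0, 0, 0, 0.24],
    [-30, -28, 0, 0, 0, 0.39],
    [-30, -46, 0, 0, 0, 0.54],
    [-30, -56, 0, 0, 0, 0.67]
  ]
}}

```text
time_s: 24.3
position: [0.6142, -0.082, 0.0648]
eef_rot: [[-0.763, -0.091, 0.64], [-0.075, 0.996, 0.053], [-0.642, -0.007, -0.766]]
contact_force: [-0.3, -0.2, -1.3]
width: -0.0
grasp_force: 0.0
```

Request:
{"api": "move_arm", "payload": {
  "moves": [
    [0, -2, 0, 0, 0, 0.13],
    [0, -3, 0, 0, 0, 0.27],
    [0, -3, 0, 0, 0, 0.27]
  ]
}}

```text
time_s: 24.6
position: [0.6154, -0.0922, 0.0648]
eef_rot: [[-0.719, -0.338, 0.607], [-0.264, 0.941, 0.211], [-0.643, -0.009, -0.766]]
contact_force: [0.4, -0.6, 0.7]
width: -0.0001
grasp_force: 0.0
```

```bash
cat > lab.py <<'E'
from h import *
import sys
def crop(f,n):
    b=cv2.imread(f'pics/{f}.png'); 
    return cv2.resize(b[170:250,300:380],(400,400),interpolation=2)
E
python3 - <<'E'
from h import *
s=arm.state();print(s['q'].round(0),s['position'],s['contact_force'])
print(plan(orbit(20,.053,.065),20,40))
snap('scene','s3');snap('side','d3');snap('wrist','w3')
a=cv2.imread('pics/s3.png');b=cv2.imread('pics/d3.png')
cv2.imwrite('pics/c3.png',np.hstack([cv2.resize(a[170:250,300:380],(400,400),interpolation=2),cv2.resize(b[190:270,300:380],(400,400),interpolation=2)]))
E
date
```

```text
[ 26.  43. -12. 124. 219.  24. -92.] [ 0.61539018 -0.09215435  0.06478279] [ 0.36856086 -0.63492745  0.73334196]
(array([22.8,  7. ,  0.2]), array([0.008, 0.003, 0.004]), np.float64(0.6))
Tue Dec  1 04:52:55 UTC 2026
```

View pics/c3.png

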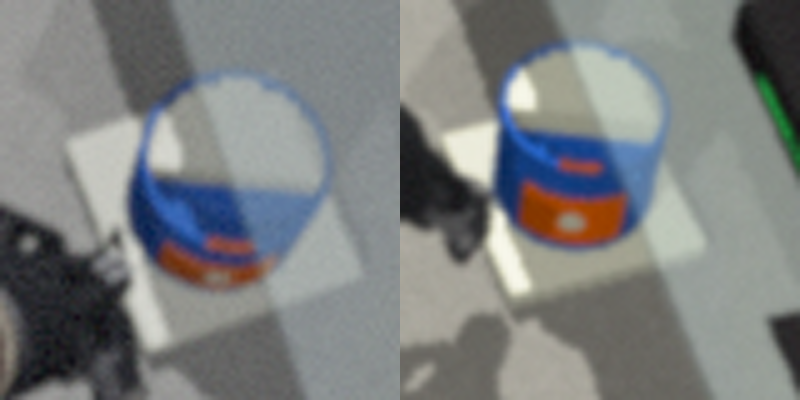

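The label's white spot is at scene crop (217,277) and side crop (171,221), so the label now faces mostly −y.

```bash
python3 - <<'E'
from h import *
A=('s3',300+217/5-.4,170+277/5-.4);B=('d3',300+171/5-.4,190+221/5-.4)
for p in (tri(A,B),onz(*A,.05),onz(*B,.05)): print(p.round(4),np.degrees(np.arctan2(p[1]-C[1],p[0]-C[0])).round(1))
E
```

```text
[ 0.6675 -0.1092  0.048 ] -115.9
[ 0.667  -0.1096  0.05  ] -116.3
[ 0.6669 -0.1105  0.05  ] -115.9
```

Request:
{"api": "move_arm", "payload": {
  "moves": [
    [8, 7, 0, 0, 0, 0],
    [16, 7, 0, 0, 0, 0],
    [22, 7, 0, 0, 0, 0],
    [22, 7, 0, 0, 0, 0]
  ]
}}

```text
time_s: 25.15
position: [0.6344, -0.0788, 0.0633]
eef_rot: [[-0.721, -0.347, 0.6], [-0.271, 0.938, 0.217], [-0.637, -0.006, -0.77]]
contact_force: [-4.9, -0.3, 0.3]
width: 0.0
grasp_force: 2.0
```

Request:
{"api": "move_arm", "payload": {
  "moves": [
    [-1.6, 5.6, 0, 0, 0, -0.105],
    [-2.6, 11.4, 0, 0, 0, -0.209],
    [-2.8, 17.2, 0, 0, 0, -0.314],
    [-2.4, 23.1, 0, 0, 0, -0.419],
    [-1.5, 28.9, 0, 0, 0, -0.524]
  ]
}}

```text
time_s: 25.65
position: [0.6336, -0.0497, 0.0642]
eef_rot: [[-0.757, 0.175, 0.629], [0.13, 0.985, -0.117], [-0.64, -0.007, -0.768]]
contact_force: [-1.4, -0.4, -1.3]
width: -0.0003
grasp_force: 0.4
```

Request:
{"api": "move_arm", "payload": {
  "moves": [
    [1.5, 5.5, 0, 0, 0, -0.105],
    [3.5, 10.5, 0, 0, 0, -0.209],
    [6, 15.5, 0, 0, 0, -0.314],
    [9, 20, 0, 0, 0, -0.419]
  ]
}}

```text
time_s: 26.05
position: [0.6438, -0.028, 0.0646]
eef_rot: [[-0.638, 0.558, 0.53], [0.426, 0.83, -0.361], [-0.641, -0.004, -0.767]]
contact_force: [0.3, -1.8, -0.8]
width: 0.0
grasp_force: 0.0
```

Request:
{"api": "move_arm", "payload": {
  "moves": [
    [-16, 5, 0, 0, 0, 0.1],
    [-30, -4, 0, 0, 0, 0.24],
    [-40, -20, 5, 0, 0, 0.35]
  ]
}}

```text
time_s: 26.35
position: [0.6036, -0.0452, 0.0691]
eef_rot: [[-0.748, 0.225, 0.624], [0.169, 0.974, -0.148], [-0.641, -0.005, -0.767]]
contact_force: [0.2, -1.4, -1.5]
width: 0.0001
grasp_force: 0.0
```

```bash
python3 - <<'E'
from h import *
s=arm.state();print(s['time_s'],s['q'].round(0),s['position'],s['contact_force'])
print(plan(orbit(20,.053,.065),20,40))
snap('scene','s4');snap('side','d4');snap('wrist','w4')
a=cv2.imread('pics/s4.png');b=cv2.imread('pics/d4.png');w=cv2.imread('pics/w4.png')
t=np.hstack([cv2.resize(a[170:250,300:380],(400,400),interpolation=2),cv2.resize(b[190:270,300:380],(400,400),interpolation=2)])
cv2.imwrite('pics/c4.png',np.vstack([t[80:330],np.hstack([cv2.resize(w,(400,300)),np.zeros((300,400,3),np.uint8)])]))
E
```

```text
26.35 [ -9.  41.  10. 131. 170.  31. -97.] [ 0.60356793 -0.04521857  0.06911406] [ 0.22057002 -1.3792917  -1.45485159]
(array([ 34.6, -39.9,  -4.1]), array([ 0.005, -0.002,  0.576]), np.float64(33.0))
```

View pics/c4.png

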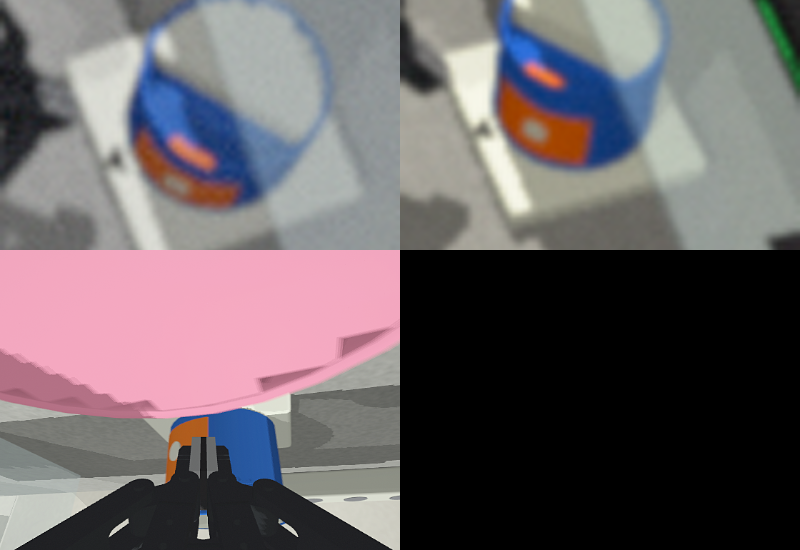

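The spot has moved to scene crop (177,263) and side crop (136,210), so it turned only part of the way. I'll measure, then stroke again.

```bash
python3 - <<'E'
from h import *
A=('s4',300+177/5-.4,170+263/5-.4);B=('d4',300+136/5-.4,190+210/5-.4)
for p in (tri(A,B),onz(*A,.05),onz(*B,.05)): print(p.round(4),np.degrees(np.arctan2(p[1]-C[1],p[0]-C[0])).round(1))
from s7 import calls
q=np.array(arm.state()['q']);calls(q,[(orbit(20,.075,.065),20,40)])
E
```

```text
[ 0.6505 -0.0948  0.0465] -143.5
[ 0.6494 -0.0955  0.05  ] -143.6
[ 0.6496 -0.0971  0.05  ] -141.9
5 [33, -11, -14] [0.01, -0.0, 0.6] [22, 43, -11, 123, 218, 24, -94] 7.9
```

```bash
sed -i 's/^C=.*/C=np.array([.6905,-.065])/' h.py; python3 - <<'E'
from h import *
print(plan(orbit(18,.075,.065),18,40)); R=tgt(18,40)
print(plan(orbit(18,.0545,.065),18,40,orbit(18,.075,.065),R)[0])
for y in (12,6,0,-6,-12,-17): print(y,plan(orbit(y,.0545,.065),y,40,orbit(18,.0545,.065),R)[:2])
E
```

```text
(array([ 16.1, -33.6,  -5.2]), array([ 0.007, -0.   ,  0.562]), np.float64(32.2))
[19.5  6.3  0. ]
12 (array([-1.5,  5.5,  0. ]), array([ 0.   , -0.   , -0.105]))
6 (array([-2.4, 11.1,  0. ]), array([-0.   , -0.   , -0.209]))
0 (array([-2.7, 16.8,  0. ]), array([ 0.   ,  0.   , -0.314]))
-6 (array([-2.4, 22.5,  0. ]), array([-0.   ,  0.   , -0.419]))
-12 (array([-1.5, 28.2,  0. ]), array([ 0.   , -0.   , -0.524]))
-17 (array([-0.3, 32.8,  0. ]), array([ 0.   , -0.   , -0.611]))
```

Request:
{"api": "move_arm", "payload": {
  "moves": [
    [3, -8, -1, 0, 0, 0.11],
    [6, -15, -2, 0, 0, 0.22],
    [9, -22, -3, 0, 0, 0.34],
    [13, -28, -4, 0, 0, 0.45],
    [16, -34, -5, 0.007, 0, 0.56]
  ]
}}

```text
time_s: 27.0
position: [0.6211, -0.0826, 0.0647]
eef_rot: [[-0.725, -0.321, 0.609], [-0.247, 0.947, 0.206], [-0.643, -0.001, -0.766]]
contact_force: [1.0, 2.0, -0.5]
width: -0.0002
grasp_force: 0.0
```

Request:
{"api": "move_arm", "payload": {
  "moves": [
    [7, 2, 0, 0, 0, 0],
    [14, 4, 0, 0, 0, 0],
    [19, 6, 0, 0, 0, 0],
    [19, 6, 0, 0, 0, 0]
  ]
}}

```text
time_s: 27.4
position: [0.6344, -0.0779, 0.0621]
eef_rot: [[-0.735, -0.314, 0.601], [-0.242, 0.95, 0.199], [-0.633, 0.001, -0.774]]
contact_force: [-10.5, -4.7, 5.4]
width: -0.0003
grasp_force: 5.8
```

```bash
python3 - <<'E'
from h import *
print(plan(orbit(18,.0545,.065),18,40),arm.state()['contact_force'])
E
```

```text
(array([ 4.3, -3.9,  2.9]), array([ 0.003, -0.012, -0.005]), np.float64(0.8)) [-10.54231242  -4.71300216   5.38608478]
```

Request:
{"api": "move_arm", "payload": {
  "moves": [
    [-4.5, -1, 0, 0, 0, 0],
    [-6, 4.5, 0, 0, 0, -0.105],
    [-7, 10, 0, 0, 0, -0.209],
    [-7, 15.8, 0, 0, 0, -0.314],
    [-6.5, 21.5, 0, 0, 0, -0.419]
  ]
}}

```text
time_s: 27.9
position: [0.6326, -0.0532, 0.065]
eef_rot: [[-0.762, 0.099, 0.64], [0.077, 0.995, -0.063], [-0.643, 0.001, -0.766]]
contact_force: [0.6, -0.1, -0.3]
width: -0.0001
grasp_force: 0.0
```

Request:
{"api": "move_arm", "payload": {
  "moves": [
    [1, 5.5, 0, 0, 0, -0.1],
    [2.5, 11, 0, 0, 0, -0.2],
    [2.5, 11, 0, 0, 0, -0.2]
  ]
}}

```text
time_s: 28.2
position: [0.6366, -0.0359, 0.0646]
eef_rot: [[-0.734, 0.281, 0.618], [0.217, 0.96, -0.179], [-0.643, 0.003, -0.766]]
contact_force: [0.6, 0.3, -0.2]
width: -0.0
grasp_force: 0.0
```

```bash
python3 - <<'E'
from h import *
s=arm.state();print(s['position'],s['contact_force'],np.linalg.norm(s['position'][:2]-C))
snap('scene','s5');snap('side','d5')
def spot(f,x0,y0):
    b=cv2.imread(f'pics/{f}.png');c=b[y0:y0+80,x0:x0+80];h=cv2.cvtColor(c,cv2.COLOR_BGR2HSV)
    m=((h[...,0]<16)&(h[...,1]>140)&(h[...,2]>90)).astype(np.uint8)
    n,_,st,ce=cv2.connectedComponentsWithStats(m);return [(st[i].tolist(),(ce[i]+[x0,y0]).round(1).tolist()) for i in range(1,n) if st[i][4]>8]
for f,x,y in (('s4',300,170),('d4',300,190),('s5',300,170),('d5',300,190)): print(f,spot(f,x,y))
E
```

```text
[ 0.63658946 -0.03594339  0.06464669] [ 0.6195065   0.32393956 -0.20264618] 0.06124241665587146
s4 [([28, 44, 6, 8, 24], [330.2, 217.8]), ([38, 53, 9, 4, 26], [341.5, 224.5])]
d4 [([26, 30, 6, 3, 9], [328.7, 221.0]), ([20, 33, 18, 15, 130], [328.2, 231.4])]
s5 [([27, 42, 5, 8, 22], [328.6, 216.0]), ([36, 52, 9, 5, 27], [339.6, 224.1])]
d5 [([20, 32, 16, 16, 114], [327.3, 231.0])]
```

```bash
python3 - <<'E'
from h import *
print(plan(orbit(15,.068,.065),15,40))
E
```

```text
(array([-10.4, -39.6,   0.2]), array([-0.   ,  0.   ,  0.554]), np.float64(31.8))
```

Request:
{"api": "move_arm", "payload": {
  "moves": [
    [-12, -4, 0, 0, 0, 0.1],
    [-14, -13, 0, 0, 0, 0.22],
    [-14, -22, 0, 0, 0, 0.34],
    [-13, -32, 0, 0, 0, 0.45],
    [-10, -40, 0, 0, 0, 0.554]
  ]
}}

```text
time_s: 28.8
position: [0.6233, -0.0895, 0.0647]
eef_rot: [[-0.742, -0.253, 0.621], [-0.195, 0.967, 0.162], [-0.642, -0.001, -0.767]]
contact_force: [0.1, 0.4, -0.3]
width: 0.0
grasp_force: 0.0
```

Request:
{"api": "move_arm", "payload": {
  "moves": [
    [0, 0, 0, 0, 0, 0],
    [0, 0, 0, 0, 0, 0]
  ]
}}

```text
time_s: 29.0
position: [0.6243, -0.0891, 0.0648]
eef_rot: [[-0.742, -0.247, 0.623], [-0.189, 0.969, 0.159], [-0.643, 0.0, -0.766]]
contact_force: [-0.0, 0.4, -0.2]
width: 0.0
grasp_force: 0.0
```

```bash
python3 - <<'E'
from h import *
s=arm.state();print(s['position'],s['contact_force'])
p0=s['position'];R0=Ro.from_matrix(s['eef_rot'])
for y,r in ((15,.055),(9,.055),(3,.055),(-3,.055),(-9,.055),(-15,.055),(-20,.055)): print(y,plan(orbit(y,r,.065),y,40,p0,R0))
E
date
```

```text
[ 0.62425876 -0.08912419  0.06484264] [-0.01737066  0.3916179  -0.18757868]
15 (array([13.1,  9.9,  0.2]), array([-0.   , -0.   ,  0.012]), np.float64(0.7))
9 (array([11.9, 15.5,  0.2]), array([-0.   , -0.   , -0.092]), np.float64(5.3))
3 (array([11.3, 21.2,  0.2]), array([-0.   , -0.   , -0.197]), np.float64(11.3))
-3 (array([11.3, 27. ,  0.2]), array([-0.   , -0.   , -0.302]), np.float64(17.3))
-9 (array([11.9, 32.7,  0.2]), array([-0.   , -0.   , -0.407]), np.float64(23.3))
-15 (array([13.1, 38.4,  0.2]), array([-0.   , -0.   , -0.511]), np.float64(29.3))
-20 (array([14.6, 42.9,  0.2]), array([-0.   , -0.   , -0.599]), np.float64(34.3))
Tue Dec  1 04:55:24 UTC 2026
```

Request:
{"api": "move_arm", "payload": {
  "moves": [
    [4, 6, 0, 0, 0, 0],
    [8, 10, 0, 0, 0, 0],
    [13, 10, 0, 0, 0, 0],
    [13, 10, 0, 0, 0, 0]
  ]
}}

```text
time_s: 29.4
position: [0.6335, -0.0745, 0.0626]
eef_rot: [[-0.747, -0.254, 0.614], [-0.196, 0.967, 0.163], [-0.635, 0.001, -0.773]]
contact_force: [-8.8, -1.3, 4.2]
width: 0.0002
grasp_force: 4.4
```

Request:
{"api": "move_arm", "payload": {
  "moves": [
    [-1, 5.5, 0, 0, 0, -0.1],
    [-1.6, 11, 0, 0, 0, -0.21],
    [-1.6, 17, 0, 0, 0, -0.31],
    [-1, 22.7, 0, 0, 0, -0.42],
    [0.2, 28.4, 0, 0, 0, -0.52]
  ]
}}

```text
time_s: 29.9
position: [0.6349, -0.0452, 0.0633]
eef_rot: [[-0.743, 0.264, 0.615], [0.203, 0.965, -0.169], [-0.638, -0.001, -0.77]]
contact_force: [-2.6, -0.4, -1.8]
width: 0.0001
grasp_force: 0.9
```

```bash
cat > sp.py <<'E'
from h import *
def spot(f,x0,y0):
    b=cv2.imread(f'pics/{f}.png');c=b[y0:y0+80,x0:x0+80];h=cv2.cvtColor(c,cv2.COLOR_BGR2HSV)
    m=((h[...,0]<16)&(h[...,1]>140)&(h[...,2]>90)).astype(np.uint8)
    n,_,st,ce=cv2.connectedComponentsWithStats(m);return [(st[i].tolist(),(ce[i]+[x0,y0]).round(1).tolist()) for i in range(1,n) if st[i][4]>6]
def look(k):
    snap('scene','s'+k);snap('side','d'+k); print(spot('s'+k,300,170),spot('d'+k,300,190))
E
python3 - <<'E'
from sp import *
s=arm.state();print(s['position'],s['contact_force'],np.linalg.norm(s['position'][:2]-C)); look('6')
E
```

```text
[ 0.63491657 -0.04523795  0.06327409] [-2.57563442 -0.36881467 -1.84569394] 0.05899200634657699
[([29, 46, 7, 8, 28], [331.7, 219.7])] [([20, 22, 3, 5, 7], [321.1, 214.0]), ([20, 32, 7, 13, 54], [323.1, 228.8])]
```

Request:
{"api": "move_arm", "payload": {
  "moves": [
    [-15, 3, 0, 0, 0, 0],
    [-35, 0, 25, 0, 0, 0.08],
    [-60, -5, 65, 0, 0, 0.16],
    [-80, -10, 105, 0, 0, 0.26],
    [-90, -12, 130, 0, 0, 0.26]
  ]
}}

```text
time_s: 30.5
position: [0.5464, -0.0644, 0.1974]
eef_rot: [[-0.765, 0.009, 0.644], [0.005, 1.0, -0.008], [-0.645, -0.003, -0.765]]
contact_force: [-0.0, -0.5, 0.1]
width: -0.0
grasp_force: 0.0
```

```bash
python3 - <<'E'
from sp import *
look('7');snap('wrist','w7');s=arm.state();print(s['position'],s['q'].round(0))
a=cv2.imread('pics/s7.png');b=cv2.imread('pics/d7.png');w=cv2.imread('pics/w7.png')
t=np.hstack([cv2.resize(a[170:250,300:380],(400,400),interpolation=2),cv2.resize(b[190:270,300:380],(400,400),interpolation=2)])
cv2.imwrite('pics/c7.png',np.vstack([t[50:330],np.hstack([cv2.resize(w,(400,300)),np.zeros((300,400,3),np.uint8)])]))
E
```

```text
[([29, 46, 7, 8, 29], [331.8, 219.8])] [([19, 32, 9, 14, 62], [323.4, 229.0])]
[ 0.54855292 -0.06126869  0.19737839] [  7.  21.  -1. 134. 193.  16. -98.]
```

View pics/c7.png

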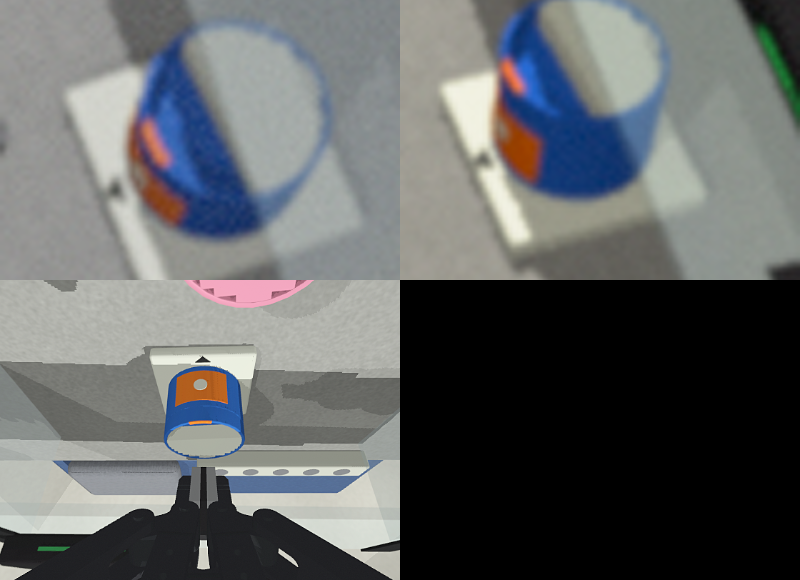

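The wrist view shows the label nearly facing the arrow: arrow ≈(284,109), white spot ≈(280,146). I'll enlarge for a precise angle.

```bash
python3 - <<'E'
from h import *
w=cv2.imread('pics/w7.png');cv2.imwrite('pics/c8.png',cv2.resize(w[80:255,200:370],None,fx=3.4,fy=3.4,interpolation=2))
h=cv2.cvtColor(w,cv2.COLOR_BGR2HSV)
m=((h[...,0]<18)&(h[...,1]>150)&(h[...,2]>120)).astype(np.uint8);m[:90]=0;m[260:]=0
n,_,st,ce=cv2.connectedComponentsWithStats(m);print([(st[i].tolist(),ce[i].round(1).tolist()) for i in range(1,n) if st[i][4]>15])
E
```

```text
[([245, 127, 74, 50, 2604], [282.0, 149.9]), ([265, 197, 32, 5, 122], [280.2, 198.7])]
```

View pics/c8.png

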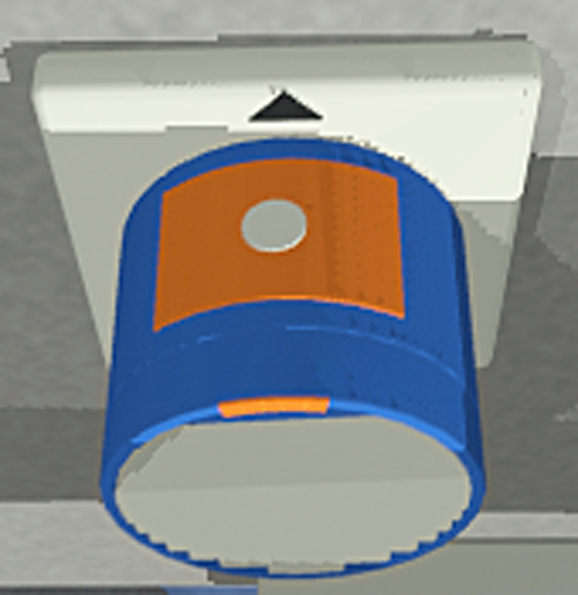

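```bash
cat > ang.py <<'E'
from h import *
def cyl(f,u,v,r=.05):
    o,d=ray(f,u,v);a=o[:2]-C;A=d[:2]@d[:2];B=a@d[:2];D_=B*B-A*(a@a-r*r);t=(-B-np.sqrt(D_))/A;p=o+t*d;return p,np.degrees(np.arctan2(p[1]-C[1],p[0]-C[0]))%360
E
python3 - <<'E'
from ang import *
import h,ang
P=lambda x,y:('w7',200+x/3.4-.35,80+y/3.4-.35)
L,Rr=onz(*P(38,90),.018),onz(*P(541,84),.018);ab,at=onz(*P(286,120),.018),onz(*P(285,92),.018)
print(L,Rr,ab,at,'edge yaw',np.degrees(np.arctan2(-(L-Rr)[0],(L-Rr)[1])))
l,r=onz(*P(101,490),.1),onz(*P(486,490),.1);print('rim l r',l,r)
for c in ([.6905,-.065],[.688,-.066],[.689,-.063]):
    ang.C=np.array(c);print(c,'spot',cyl(*P(273.5,225)),'tab',cyl(*P(274,407),.049),'labL/R',cyl(*P(158,260))[1],cyl(*P(401,250))[1],'arrow dir',np.degrees(np.arctan2(*(ab[:2]-c)[::-1]))%360)
E
```

```text
[ 0.62403906 -0.12676693  0.018     ] [ 0.62261122 -0.00124889  0.018     ] [ 0.63472878 -0.06476967  0.018     ] [ 0.62500253 -0.06493716  0.018     ] edge yaw -179.3482531545723
rim l r [ 0.68278821 -0.11237695  0.1       ] [ 0.68303825 -0.01366828  0.1       ]
[0.6905, -0.065] spot (array([ 0.64058034, -0.06783323,  0.04790438]), np.float64(183.24837703207706)) tab (array([ 0.6415537 , -0.06729338,  0.10071391]), np.float64(182.68262760384766)) labL/R 220.8241733837126 143.77984111843222 arrow dir 179.7633762118666
[0.688, -0.066] spot (array([ 0.63803142, -0.06777215,  0.05004595]), np.float64(182.03116326473287)) tab (array([ 0.63901565, -0.06723833,  0.10229727]), np.float64(181.44813529478347)) labL/R 218.5612501481069 142.62910340702788 arrow dir 178.67695687199694
[0.689, -0.063] spot (array([ 0.63923102, -0.0678009 ,  0.04903806]), np.float64(185.50990979176055)) tab (array([ 0.64018585, -0.06726371,  0.10156724]), np.float64(184.99187525690024)) labL/R 224.0092595985533 147.0100596920955 arrow dir 181.86763392233635
```

The label is about 3.5° short of square, so I'll give it one small nudge of about 4 mm at the front.

Request:
{"api": "move_arm", "payload": {
  "moves": [
    [14, -1, -35, 0, 0, 0],
    [30, -2, -70, 0, 0, 0],
    [48, -4, -105, 0, 0, 0],
    [66, -5, -132, 0, 0, 0],
    [66, -5, -132, 0, 0, 0]
  ]
}}

```text
time_s: 31.15
position: [0.6146, -0.0634, 0.0571]
eef_rot: [[-0.77, 0.002, 0.638], [0.002, 1.0, -0.001], [-0.638, 0.0, -0.77]]
contact_force: [-1.1, 0.4, 0.3]
width: -0.0001
grasp_force: 0.0
```

```bash
sed -i 's/^C=.*/C=np.array([.689,-.064])/' h.py; python3 - <<'E'
from h import *
s=arm.state();print(s['position'],s['contact_force'],np.round(s['eef_rot'],2)[:,1])
E
```

```text
[ 0.61460403 -0.06341777  0.05709995] [-1.07325282  0.35137091  0.25400527] [0. 1. 0.]
```

Request:
{"api": "move_arm", "payload": {
  "moves": [
    [10, 0, 3, 0, 0, 0],
    [16, 0, 5, 0, 0, 0],
    [21, 0, 5, 0, 0, 0],
    [21, 2.5, 5, 0, 0, 0],
    [21, 5, 5, 0, 0, 0]
  ]
}}

```text
time_s: 31.65
position: [0.6323, -0.0606, 0.0671]
eef_rot: [[-0.769, 0.007, 0.639], [0.005, 1.0, -0.005], [-0.639, -0.001, -0.769]]
contact_force: [-4.5, 1.0, 1.3]
width: -0.0001
grasp_force: 2.8
```

Request:
{"api": "move_arm", "payload": {
  "moves": [
    [0, 0, 0, 0, 0, 0],
    [-25, 0, 5, 0, 0, 0],
    [-50, 0, 45, 0, 0, 0],
    [-75, 0, 90, 0, 0, 0],
    [-90, 0, 135, 0, 0, 0]
  ]
}}

```text
time_s: 32.15
position: [0.5432, -0.0595, 0.2034]
eef_rot: [[-0.768, 0.004, 0.641], [0.003, 1.0, -0.003], [-0.641, -0.0, -0.768]]
contact_force: [1.9, 0.1, -0.4]
width: -0.0004
grasp_force: 0.0
```

```bash
python3 - <<'E'
from ang import *
from s7 import calls
arm.camera('wrist');snap('wrist','w9');s=arm.state();print(s['time_s'],s['position'],s['q'].round(0))
w=cv2.imread('pics/w9.png');h=cv2.cvtColor(w,cv2.COLOR_BGR2HSV)
m=((h[...,0]<18)&(h[...,1]>150)&(h[...,2]>120)).astype(np.uint8);m[:90]=0;m[270:]=0
n,_,st,ce=cv2.connectedComponentsWithStats(m)
for i in range(1,n):
    if st[i][4]>30: print(st[i],ce[i].round(1))
x,y,ww,hh,_=st[1+np.argmax(st[1:,4])];sub=1-m[y:y+hh,x:x+ww];n2,_,s2,c2=cv2.connectedComponentsWithStats(sub)
for i in range(1,n2):
    if s2[i][4]>40 and s2[i][0]>0 and s2[i][1]>0: u,v=c2[i]+[x,y];print('spot',u,v,cyl('w9',u,v))
# dark arrow
g=w.max(2);mm=(g<70).astype(np.uint8);n3,_,s3,c3=cv2.connectedComponentsWithStats(mm)
for i in range(1,n3):
    if 30<s3[i][4]<400 and s3[i][1]<180: p=onz('w9',*c3[i],.018);print('arrow',c3[i],p,np.degrees(np.arctan2(p[1]-C[1],p[0]-C[0]))%360)
q=np.array(s['q'])
f=lambda z,o:np.array([.4615-.007*.766+o*.766,-.198-.007*.643+o*.643,z])
print('pick -140');calls(q,[(np.array([.53,-.12,.26]),-70,40),(f(.16,.03),-140,40),(f(.06,.01),-140,40),(f(.009,0),-140,40)])
E
date
```

```text
32.25 [ 0.54640771 -0.0601317   0.21079761] [  7.  19.  -1. 134. 194.  14. -99.]
[ 247  118   72   46 2392] [282.8 140. ]
[267 185  31   4 109] [282.3 186.4]
spot 282.7892561983471 135.91322314049586 (array([ 0.63900494, -0.06329744,  0.05044414]), np.float64(179.1949009871518))
spot 282.26149425287355 160.53735632183907 (array([ 0.63900158, -0.06360313,  0.077085  ]), np.float64(179.54521102198373))
arrow [280.86363636 103.09090909] [ 0.63231426 -0.06512034  0.018     ] 181.13224878898416
pick -140
10 [-6, -34, 46] [0.01, 0.01, -1.22] [-64, 56, 76, 115, 138, 1, -123] 0.0
15 [-175, -153, -153] [0.5, 0.19, -1.57] [-64, 100, 76, 109, 114, 1, -163] 0.0
15 [-221, -177, -43] [0.76, 0.53, -1.21] [-62, 105, 76, 110, 111, 1, -163] 0.0
15 [-212, -130, -69] [0.82, 0.47, -1.17] [-62, 110, 76, 111, 107, 1, -163] 0.0
Tue Dec  1 04:57:37 UTC 2026
```

The label is now within 2° of the arrow direction, which is good. Next is the cap: I'll look for a pick pose that can be reached in this arm branch.

```bash
cat > pk.py <<'E'
from g import *
from multiprocessing import Pool
q0=np.array(arm.state()['q'])
cap=np.array([.4615,-.198])
def pp(y,o,z): a=np.radians(y);return np.array([cap[0]+o*np.cos(a),cap[1]+o*np.sin(a),z])
def one(a):
    y,t,xm,zm=a;of=.010*np.sin(np.radians(t));z=.0025+.011*np.sin(np.radians(t))
    W=[(np.array([xm,-.17,zm]),y,max(t,35.)),(pp(y,of-.03,.12),y,t),(pp(y,of,.05),y,t),(pp(y,of,z),y,t)]
    q,m=run(q0,W);p,R,_=kin(q);e=np.linalg.norm(p-W[-1][0])+np.linalg.norm(rvec(tgt(y,t).as_matrix()@R.T))*.1
    W2=[W[1],(np.array([xm,-.15,zm+.02]),y,max(t,35)),(np.array([.57,-.064,.2]),0.,40.),(np.array([.665,-.064,.12]),0.,40.)]
    q2,m2=run(q,W2);p2,R2,_=kin(q2);e2=np.linalg.norm(p2-W2[-1][0])+np.linalg.norm(rvec(tgt(0,40).as_matrix()@R2.T))*.1
    return a,e,m,q,e2,m2,q2
if __name__=='__main__':
    with Pool() as P0: L=P0.map(one,[(float(y),float(t),x,z) for y in (-20,-10,0,10,20,30,40,50) for t in (20,25,30,35,40) for x,z in ((.5,.2),(.55,.2),(.53,.25))],chunksize=4)
    L=[l for l in L if l[1]<.004 and l[4]<.004];L.sort(key=lambda l:-l[0][1]*.3-min(l[2],l[5],6));print(len(L))
    for l in L[:14]: print(l[0],round(l[1],4),round(l[2],1),l[3].round(0),round(l[4],4),round(l[5],1),l[6].round(0))
E
OMP_NUM_THREADS=1 timeout 120 python3 pk.py
```

```text
63
(20.0, 40.0, 0.55, 0.2) 0.0 2.8 [ 46.  50. -15. 135. 223.  34. -73.] 0.0 0.4 [  -1.   38.    4.  119.  191.   17. -100.]
(20.0, 40.0, 0.5, 0.2) 0.0 2.7 [ 45.  50. -13. 135. 224.  35. -75.] 0.0 0.0 [  -3.   38.    7.  120.  197.   18. -107.]
(10.0, 40.0, 0.5, 0.2) 0.0 0.0 [ 36.  50.  -6. 139. 212.  44. -77.] 0.0 0.0 [  -1.   38.    5.  119.  193.   18. -103.]
(10.0, 40.0, 0.55, 0.2) 0.0 0.0 [ 37.  50.  -7. 139. 212.  44. -76.] 0.0 0.0 [  -3.   38.    7.  120.  197.   18. -106.]
(10.0, 40.0, 0.53, 0.25) 0.0 0.0 [ 38.  50.  -8. 139. 211.  43. -75.] 0.0 0.0 [  -2.   38.    6.  119.  194.   18. -104.]
(20.0, 40.0, 0.53, 0.25) 0.0 2.8 [ 46.  50. -15. 135. 222.  34. -73.] 0.0 0.0 [  0.  37.   2. 119. 189.  17. -98.]
(30.0, 40.0, 0.5, 0.2) 0.0 0.0 [ 57.  51. -27. 131. 235.  21. -73.] 0.0 0.0 [  3.  37.  -2. 119. 181.  16. -89.]
(30.0, 40.0, 0.55, 0.2) 0.0 0.0 [ 57.  51. -28. 131. 235.  20. -73.] 0.0 0.0 [  3.  37.  -1. 119. 182.  16. -90.]
(30.0, 40.0, 0.53, 0.25) 0.0 0.0 [ 57.  51. -28. 131. 235.  20. -73.] 0.0 0.0 [  3.  37.  -2. 119. 181.  16. -89.]
(10.0, 35.0, 0.5, 0.2) 0.0 0.6 [ 35.  48.  -6. 137. 211.  36. -79.] 0.0 0.1 [  -2.   38.    6.  119.  194.   18. -104.]
(10.0, 35.0, 0.55, 0.2) 0.0 0.6 [ 35.  48.  -7. 137. 210.  35. -78.] 0.0 0.0 [  -2.   38.    5.  119.  194.   18. -104.]
(10.0, 35.0, 0.53, 0.25) 0.0 0.7 [ 36.  48.  -8. 137. 210.  35. -77.] 0.0 0.0 [  1.  37.   2. 119. 188.  17. -97.]
(20.0, 35.0, 0.5, 0.2) 0.0 4.5 [ 43.  48. -13. 133. 223.  28. -77.] 0.0 0.0 [  1.  37.   2. 119. 188.  17. -97.]
(20.0, 35.0, 0.55, 0.2) 0.0 4.6 [ 43.  48. -14. 133. 222.  28. -77.] 0.0 -0.0 [  2.  37.   0. 119. 185.  17. -94.]
```

```bash
python3 - <<'E'
from pk import *
from s7 import calls
for a in ((28.,30.,.53,.2),(28.,32.,.53,.2),(25.,32.,.53,.2),(32.,35.,.53,.2)):
    l=one(a);print(a,round(l[1],4),round(l[2],1),l[3].round(0),round(l[4],4),round(l[5],1))
y,t=25.,32.;of=.0053;z=.0083
calls(q0,[(np.array([.50,-.19,.2]),y,36.),(pp(y,of-.015,.1),y,t),(pp(y,of,.04),y,t),(pp(y,of,z),y,t)])
E
```

```text
(28.0, 30.0, 0.53, 0.2) 0.0 0.0 [ 45.  46. -17. 129. 239.  17. -87.] 0.0 0.0
(28.0, 32.0, 0.53, 0.2) 0.0 0.0 [ 47.  47. -19. 130. 236.  18. -82.] 0.0 0.0
(25.0, 32.0, 0.53, 0.2) 0.0 0.0 [ 45.  47. -17. 131. 229.  20. -80.] 0.0 0.0
(32.0, 35.0, 0.53, 0.2) 0.0001 -0.0 [ 54.  49. -26. 129. 242.  15. -81.] 0.0 0.0
5 [-36, -104, -14] [-0.02, 0.08, 0.44] [62, 35, -52, 130, 238, 4, -112] 3.3
5 [-69, -80, -69] [-0.2, 0.09, 0.15] [70, 41, -51, 131, 251, 1, -102] 0.0
5 [-2, -8, -75] [-0.05, 0.07, -0.01] [49, 43, -22, 131, 236, 15, -87] 4.8
5 [0, 0, -32] [-0.0, -0.0, -0.0] [44, 47, -16, 131, 231, 21, -82] 7.8
```

```bash
python3 - <<'E'
from pk import *
from s7 import calls
y,t=25.,32.;of=.0053;z=.0083
q=calls(q0,[(np.array([.51,-.15,.16]),14.,46.),(np.array([.475,-.20,.10]),22.,40.),(pp(y,of,.045),y,t),(pp(y,of,z),y,t)])
print(pp(y,of,z))
print('up');q=calls(q,[(pp(y,of,.06),y,34.),(np.array([.5,-.18,.13]),18.,42.),(np.array([.56,-.1,.17]),0.,42.),(np.array([.61,-.064,.16]),0.,40.),(np.array([.665,-.064,.12]),0.,40.)])
E
```

```text
5 [-26, -64, -54] [0.01, -0.09, 0.25] [36, 30, -13, 137, 225, 32, -97] 1.7
5 [-35, -50, -60] [-0.03, 0.1, 0.14] [47, 37, -15, 132, 247, 27, -101] 2.6
5 [-9, 4, -55] [-0.06, 0.13, 0.05] [42, 41, -12, 131, 246, 21, -98] 6.5
5 [0, 0, -37] [-0.0, -0.0, -0.0] [39, 46, -7, 131, 238, 26, -89] 7.7
[ 0.46630343 -0.19576012  0.0083    ]
up
5 [0, 0, 52] [0.01, -0.03, -0.0] [44, 40, -13, 131, 248, 22, -99] 7.3
5 [34, 16, 70] [0.05, -0.13, -0.12] [42, 34, -15, 133, 239, 27, -102] 5.6
5 [60, 80, 40] [-0.0, -0.0, -0.31] [9, 27, -1, 133, 193, 23, -96] 4.0
5 [50, 36, -10] [-0.0, 0.03, -0.0] [1, 30, 2, 126, 188, 16, -96] 6.8
5 [55, 0, -40] [-0.0, 0.0, -0.0] [1, 37, 2, 119, 188, 17, -96] 13.9
```

Request:
{"api": "move_arm", "payload": {
  "moves": [
    [-5, -13, -11, 0.002, -0.018, 0.05],
    [-10, -26, -22, 0.004, -0.036, 0.1],
    [-16, -38, -32, 0.006, -0.054, 0.15],
    [-21, -51, -43, 0.008, -0.072, 0.2],
    [-26, -64, -54, 0.01, -0.09, 0.25]
  ],
  "hand": 0.5
}}

```text
time_s: 32.75
position: [0.5196, -0.1242, 0.149]
eef_rot: [[-0.681, -0.245, 0.69], [-0.173, 0.969, 0.174], [-0.711, -0.001, -0.703]]
contact_force: [0.8, -0.2, 0.5]
width: 0.0425
grasp_force: 0.0
```

Request:
{"api": "move_arm", "payload": {
  "moves": [
    [-7, -10, -8, -0.006, 0.02, 0.028],
    [-14, -20, -16, -0.012, 0.04, 0.056],
    [-21, -30, -24, -0.018, 0.06, 0.084],
    [-28, -40, -32, -0.024, 0.08, 0.112],
    [-35, -50, -40, -0.03, 0.1, 0.14]
  ]
}}

```text
time_s: 33.25
position: [0.4845, -0.1743, 0.1087]
eef_rot: [[-0.718, -0.377, 0.585], [-0.291, 0.926, 0.239], [-0.632, 0.001, -0.775]]
contact_force: [-0.3, 1.0, 0.3]
width: 0.0426
grasp_force: 0.0
```

```bash
python3 - <<'E'
from h import *
arm.camera('wrist');snap('wrist','wa');s=arm.state();print(s['time_s'],s['position'],s['q'].round(0),s['contact_force'],s['width'])
w=cv2.imread('pics/wa.png');h=cv2.cvtColor(w,cv2.COLOR_BGR2HSV)
m=((h[...,0]<18)&(h[...,1]>150)&(h[...,2]>120)).astype(np.uint8);n,_,st,ce=cv2.connectedComponentsWithStats(m)
for i in range(1,n):
    if st[i][4]>20: print(st[i],ce[i].round(1),onz('wa',*ce[i],.014),tri(('wa',*ce[i]),('scene0',280.7,282.5),('side0',275.5,281.8)))
print('pred',proj('wa',[.4615,-.198,.014]))
from pk import pp
print(plan(pp(25,.0053,.045),25,32))
E
```

```text
33.35 [ 0.48436429 -0.17631552  0.10824855] [  48.   36.  -18.  132.  248.   24. -103.] [-0.25837756  0.5995137   0.51450086] 0.04265217481173844
[252  73  26  22 446] [264.6  83.8] [ 0.46286566 -0.19749766  0.014     ] [ 0.46141649 -0.19808889  0.01486164]
[539 107  21  46 510] [552.2 123.4] [ 0.42822136 -0.03761031  0.014     ] [ 0.42481613 -0.20800467  0.10657285]
[ 303  273   35   47 1425] [318.3 295.7] [ 0.7392309  -0.03106435  0.014     ] [ 0.4482212  -0.21292885  0.11358605]
[327 352  19   4  41] [335.8 353.3] [1.03319897 0.15240225 0.014     ] [ 0.44411541 -0.21644699  0.13007108]
pred [264.513724    81.45337336]
(array([-18.1, -19.4, -63.2]), array([-0.051,  0.115,  0.055]), np.float64(7.9))
```

Request:
{"api": "move_arm", "payload": {
  "moves": [
    [-6, -6, -12, -0.017, 0.038, 0.018],
    [-12, -13, -25, -0.034, 0.077, 0.037],
    [-17.5, -19.5, -40, -0.051, 0.115, 0.055],
    [-17.5, -19.5, -52, -0.051, 0.115, 0.055],
    [-17.5, -19.5, -63, -0.051, 0.115, 0.055]
  ]
}}

```text
time_s: 33.85
position: [0.4676, -0.1929, 0.0459]
eef_rot: [[-0.766, -0.426, 0.481], [-0.36, 0.905, 0.227], [-0.532, 0.001, -0.847]]
contact_force: [-0.1, -0.5, 0.4]
width: 0.0429
grasp_force: 0.0
```

```bash
python3 - <<'E'
from h import *
arm.camera('wrist');c=snap('wrist','wb');s=arm.state();print(s['position'],s['q'].round(0),s['contact_force'])
w=cv2.imread('pics/wb.png');cv2.imwrite('pics/cb.png',w)
from pk import pp
p=pp(25,.0053,.0088)+np.array([.0007,.0002,0]);print(p,plan(p,25,32))
E
```

```text
[ 0.46677651 -0.19210261  0.04507874] [ 49.  42. -19. 130. 248.  17. -97.] [-0.11016973 -0.15305249  0.92347061]
[ 0.46700343 -0.19556012  0.0088    ] (array([  0.2,  -3.5, -36.3]), array([-0.003, -0.002, -0.005]), np.float64(0.3))
```

View pics/cb.png

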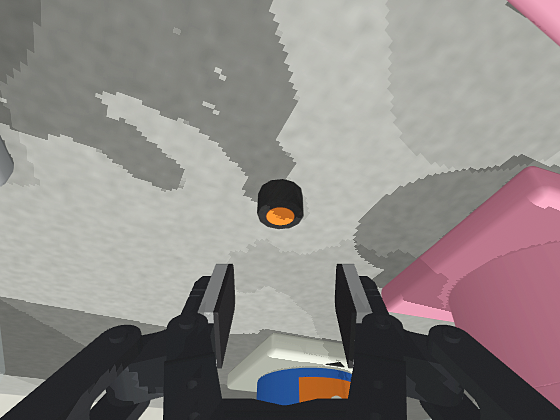

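The view shows the orange-dotted cap at (281,214), centred between the fingers. I'll go down and grip.

Request:
{"api": "move_arm", "payload": {
  "moves": [
    [0, -3.5, -12, 0, 0, 0],
    [0, -3.5, -24, 0, 0, 0],
    [0, -3.5, -32, 0, 0, 0],
    [0, -3.5, -36, 0, 0, 0],
    [0, -3.5, -36, 0, 0, 0]
  ]
}}

```text
time_s: 34.45
position: [0.4669, -0.1963, 0.0099]
eef_rot: [[-0.767, -0.427, 0.479], [-0.361, 0.904, 0.227], [-0.53, 0.001, -0.848]]
contact_force: [0.3, -0.8, 0.2]
width: 0.0426
grasp_force: 0.0
```

Request:
{"api": "move_arm", "payload": {
  "moves": [
    [0, 0, 0, 0, 0, 0],
    [0, 0, 0, 0, 0, 0],
    [0, 0, 0, 0, 0, 0],
    [0, 0, 0, 0, 0, 0],
    [0, 0, 0, 0, 0, 0]
  ],
  "hand": 0,
  "squeeze": 25
}}

```text
time_s: 34.95
position: [0.4668, -0.1969, 0.0104]
eef_rot: [[-0.767, -0.426, 0.48], [-0.361, 0.905, 0.226], [-0.531, 0.0, -0.848]]
contact_force: [-2.9, 0.3, 6.3]
width: 0.0199
grasp_force: 24.7
```

Request:
{"api": "move_arm", "payload": {
  "moves": [
    [0, 0, 0, 0, 0, 0],
    [0, 0, 3, 0, 0, 0],
    [0, 0, 13, 0, 0, 0],
    [0, 0, 25, 0, 0, 0],
    [0, 0, 40, 0, 0, 0]
  ]
}}

```text
time_s: 35.45
position: [0.466, -0.1971, 0.0496]
eef_rot: [[-0.769, -0.426, 0.477], [-0.361, 0.905, 0.226], [-0.528, 0.002, -0.849]]
contact_force: [0.9, 0.6, 0.4]
width: 0.0198
grasp_force: 24.4
```

```bash
python3 - <<'E'
from h import *
from s7 import calls
arm.camera('wrist');snap('wrist','wc');s=arm.state();print(s['time_s'],s['position'],s['q'].round(0),s['contact_force'],s['width'],s['grasp_force'])
w=cv2.imread('pics/wc.png');h=cv2.cvtColor(w,cv2.COLOR_BGR2HSV)
m=((h[...,0]<18)&(h[...,1]>150)&(h[...,2]>100)).astype(np.uint8);n,_,st,ce=cv2.connectedComponentsWithStats(m)
c=cam('wc')
for i in range(1,n):
    if st[i][4]>20: print(st[i],ce[i].round(1))
print('tcp px',proj('wc',s['position']),'grasp',proj('wc',s['position']-.019*np.array(s['eef_rot'])[:,2]))
calls(np.array(s['q']),[(np.array([.5,-.18,.13]),18.,42.),(np.array([.56,-.1,.17]),0.,42.),(np.array([.61,-.064,.16]),0.,40.),(np.array([.665,-.064,.12]),0.,40.)])
E
date
```

```text
35.55 [ 0.466978   -0.1977678   0.05099568] [  51.   41.  -21.  130.  250.   15. -100.] [-0.40918452 -0.26483929 -0.28544192] 0.02009365677955868 24.44687157869339
[269 276  32  16 406] [284.6 283.8]
[305 369  17  32 518] [312.9 384.1]
tcp px [285.60018736 278.43048219] grasp [285.7031632  303.26028814]
5 [41, 34, 79] [0.07, -0.16, -0.12] [46, 34, -20, 133, 236, 24, -98] 5.6
5 [60, 80, 40] [-0.0, -0.0, -0.31] [11, 27, -4, 133, 190, 22, -93] 4.1
5 [50, 36, -10] [-0.0, 0.03, -0.0] [3, 30, 0, 126, 184, 16, -92] 6.9
5 [55, 0, -40] [-0.0, 0.0, -0.0] [2, 37, 0, 119, 184, 16, -92] 14.1
Tue Dec  1 04:59:46 UTC 2026
```

Request:
{"api": "move_arm", "payload": {
  "moves": [
    [8, 7, 16, 0.014, -0.032, -0.024],
    [16, 14, 32, 0.028, -0.064, -0.048],
    [25, 20, 47, 0.042, -0.096, -0.072],
    [33, 27, 63, 0.056, -0.128, -0.096],
    [41, 34, 79, 0.07, -0.16, -0.12]
  ]
}}

```text
time_s: 36.05
position: [0.5074, -0.163, 0.1285]
eef_rot: [[-0.708, -0.313, 0.633], [-0.228, 0.95, 0.214], [-0.669, 0.007, -0.744]]
contact_force: [0.3, -0.5, -0.0]
width: 0.0199
grasp_force: 24.5
```

Request:
{"api": "move_arm", "payload": {
  "moves": [
    [12, 16, 8, 0, 0, -0.062],
    [24, 32, 16, 0, 0, -0.124],
    [36, 48, 24, 0, 0, -0.186],
    [48, 64, 32, 0, 0, -0.248],
    [60, 80, 40, 0, 0, -0.31]
  ]
}}

```text
time_s: 36.55
position: [0.5673, -0.0827, 0.1682]
eef_rot: [[-0.745, -0.007, 0.667], [-0.001, 1.0, 0.009], [-0.667, 0.006, -0.745]]
contact_force: [0.8, 0.2, -0.5]
width: 0.02
grasp_force: 24.5
```

Request:
{"api": "move_arm", "payload": {
  "moves": [
    [8, 9, -2, 0, 0.006, 0],
    [16, 18, -4, 0, 0.012, 0],
    [25, 27, -7, 0, 0.018, 0],
    [33, 36, -10, 0, 0.02, 0],
    [33, 36, -10, 0, 0.02, 0]
  ]
}}

```text
time_s: 37.05
position: [0.6012, -0.0451, 0.1579]
eef_rot: [[-0.757, -0.013, 0.653], [-0.006, 1.0, 0.014], [-0.653, 0.007, -0.757]]
contact_force: [-0.5, 0.4, 0.3]
width: 0.0199
grasp_force: 24.5
```

```bash
python3 - <<'E'
from h import *
arm.camera('wrist');s=arm.state();print(s['time_s'],s['position'],s['q'].round(0),np.round(s['eef_rot'],3).tolist(),s['width'],s['grasp_force'])
print(plan([.640,-.0635,.135],0.5,41),plan([.671,-.0635,.098],.5,41))
E
```

```text
37.1 [ 0.60027165 -0.04631472  0.1578211 ] [  5.  29.  -1. 129. 188.  19. -94.] [[-0.758, -0.012, 0.652], [-0.005, 1.0, 0.012], [-0.652, 0.006, -0.758]] 0.019919459806323415 24.49676424264908
(array([ 39.7, -17.2, -22.8]), array([-0.006, -0.005, -0.003]), np.float64(0.5)) (array([ 70.7, -17.2, -59.8]), array([-0.006, -0.005, -0.003]), np.float64(0.5))
```

Request:
{"api": "move_arm", "payload": {
  "moves": [
    [10, -8, -6, 0, 0, 0],
    [20, -17, -12, 0, 0, 0],
    [30, -17, -18, 0, 0, 0],
    [40, -17, -23, 0, 0, 0],
    [40, -17, -23, 0, 0, 0]
  ]
}}

```text
time_s: 37.6
position: [0.642, -0.0641, 0.135]
eef_rot: [[-0.757, -0.01, 0.654], [-0.003, 1.0, 0.012], [-0.654, 0.007, -0.757]]
contact_force: [-0.3, 0.7, -0.6]
width: 0.0201
grasp_force: 24.5
```

Request:
{"api": "move_arm", "payload": {
  "moves": [
    [10, 0, -4, 0, 0, 0],
    [20, 0, -7, 0, 0, 0],
    [28, 0, -10, 0, 0, 0],
    [28, 0, -10, 0, 0, 0]
  ]
}}

```text
time_s: 38.0
position: [0.6699, -0.0636, 0.1257]
eef_rot: [[-0.756, -0.011, 0.654], [-0.004, 1.0, 0.012], [-0.654, 0.007, -0.756]]
contact_force: [-0.9, -0.2, -0.3]
width: 0.0197
grasp_force: 24.5
```

```bash
python3 - <<'E'
from h import *
arm.camera('wrist');snap('wrist','we');s=arm.state();print(s['time_s'],s['position'],s['contact_force'],s['width'])
print(plan([.671,-.0635,.098],.5,41))
w=cv2.imread('pics/we.png');h=cv2.cvtColor(w,cv2.COLOR_BGR2HSV)
m=((h[...,0]<18)&(h[...,1]>150)&(h[...,2]>100)).astype(np.uint8);n,_,st,ce=cv2.connectedComponentsWithStats(m)
for i in range(1,n):
    if st[i][4]>20: print(st[i],ce[i].round(1))
for nm,p in (('tab',[.640,-.0645,.1]),('rimL',[.689,-.114,.1]),('rimR',[.689,-.014,.1]),('spot',[.639,-.0635,.05])): print(nm,proj('we',p))
E
```

```text
38.1 [ 0.66841797 -0.06384269  0.12549419] [-0.32373185  0.19336311  0.28238743] 0.020147474691234464
(array([  2.6,   0.3, -27.5]), array([-0.007, -0.004, -0.002]), np.float64(0.5))
[ 219   68  135   85 7918] [285.5 108.4]
[256 191  64  10 505] [287.5 195. ]
[269 276  32  16 398] [284.5 283.7]
tab [284.60422365 192.89951874]
rimL [186.04180557 244.82183879]
rimR [382.25457923 244.63360486]
spot [286.09658329 100.73594226]
```

Request:
{"api": "move_arm", "payload": {
  "moves": [
    [1, 0, -7, 0, 0, 0],
    [2, 0, -14, 0, 0, 0],
    [2, 0, -21, 0, 0, 0],
    [2, 0, -28, 0, 0, 0],
    [2, 0, -28, 0, 0, 0]
  ]
}}

```text
time_s: 38.6
position: [0.6695, -0.0638, 0.0959]
eef_rot: [[-0.759, -0.01, 0.651], [-0.003, 1.0, 0.012], [-0.651, 0.007, -0.759]]
contact_force: [0.2, -0.6, 0.4]
width: 0.0197
grasp_force: 24.5
```

Request:
{"api": "move_arm", "payload": {
  "moves": [
    [0, 0, 0, 0, 0, 0],
    [0, 0, 0, 0, 0, 0],
    [0, 0, 0, 0, 0, 0],
    [0, 0, 0, 0, 0, 0]
  ],
  "hand": 0.34
}}

```text
time_s: 39.0
position: [0.6706, -0.064, 0.0981]
eef_rot: [[-0.756, -0.01, 0.654], [-0.003, 1.0, 0.012], [-0.654, 0.007, -0.756]]
contact_force: [0.7, 0.6, 0.0]
width: 0.0292
grasp_force: 0.0
```

Request:
{"api": "move_arm", "payload": {
  "moves": [
    [0, 0, 8, 0, 0, 0],
    [-5, 0, 18, 0, 0, 0],
    [-18, 0, 33, 0, 0, 0],
    [-36, 0, 55, 0, 0, 0],
    [-60, 0, 80, 0, 0, 0]
  ]
}}

```text
time_s: 39.5
position: [0.6101, -0.0639, 0.1791]
eef_rot: [[-0.756, -0.01, 0.654], [-0.004, 1.0, 0.012], [-0.654, 0.007, -0.756]]
contact_force: [-0.3, 0.4, 0.7]
width: 0.0292
grasp_force: 0.0
```

Request:
{"api": "move_arm", "payload": {
  "moves": [
    [-20, 0, 10, 0, 0, 0],
    [-40, 0, 22, 0, 0, 0],
    [-62, 0, 34, 0, 0, 0],
    [-62, 0, 34, 0, 0, 0]
  ]
}}

```text
time_s: 39.9
position: [0.5458, -0.0644, 0.2134]
eef_rot: [[-0.756, -0.009, 0.654], [-0.003, 1.0, 0.01], [-0.654, 0.006, -0.756]]
contact_force: [0.2, 0.3, 0.2]
width: 0.0292
grasp_force: 0.0
```

```bash
python3 - <<'E'
from ang import *
arm.camera('wrist');snap('wrist','wf');snap('scene','sf');snap('side','df');s=arm.state();print(s['time_s'],s['position'],s['contact_force'],s['width'])
w=cv2.imread('pics/wf.png');h=cv2.cvtColor(w,cv2.COLOR_BGR2HSV)
m=((h[...,0]<18)&(h[...,1]>150)&(h[...,2]>100)).astype(np.uint8);n,_,st,ce=cv2.connectedComponentsWithStats(m)
for i in range(1,n):
    if st[i][4]>15: print(st[i],ce[i].round(1),'z.094:',onz('wf',*ce[i],.094).round(4))
i=1+np.argmax(st[1:,4]);x,y,ww,hh,_=st[i];sub=1-m[y:y+hh,x:x+ww];n2,_,s2,c2=cv2.connectedComponentsWithStats(sub)
for i in range(1,n2):
    if s2[i][4]>40: u,v=c2[i]+[x,y];print('spot',u,v,cyl('wf',u,v))
for f,x0,y0 in (('sf',300,170),('df',300,190)):
    b=cv2.imread(f'pics/{f}.png')[y0:y0+80,x0:x0+80];hh=cv2.cvtColor(b,cv2.COLOR_BGR2HSV);m=((hh[...,0]<18)&(hh[...,1]>120)&(hh[...,2]>90)).astype(np.uint8);n,_,st,ce=cv2.connectedComponentsWithStats(m)
    print(f,[(st[i].tolist(),(ce[i]+[x0,y0]).round(1).tolist(),onz(f,*(ce[i]+[x0,y0]),.094).round(3).tolist()) for i in range(1,n) if st[i][4]>3])
    print('pred cap',proj(f,[.665,-.064,.094]),'tab',proj(f,[.640,-.064,.1]))
E
```

```text
40.1 [ 0.54940636 -0.06397188  0.21215203] [ 0.02051861 -0.36591583 -0.8326229 ] 0.029111560067287053
[ 249  114   72   47 2483] [284.  136.6] z.094: [ 0.5932 -0.0642  0.094 ]
[269 181  32   6 135] [284.3 183.4] z.094: [ 0.6514 -0.0634  0.094 ]
[276 191  15   8 104] [283.  194.5] z.094: [ 0.6686 -0.0644  0.094 ]
spot 256.03731343283584 119.27611940298507 (array([ 0.64550383, -0.08865935,  0.02836343]), np.float64(209.55027211308357))
spot 313.4247311827957 122.59139784946237 (array([ 0.64704187, -0.03680596,  0.03071842]), np.float64(147.05178793233657))
spot 284.2649572649573 132.6025641025641 (array([ 0.63900415, -0.06335594,  0.04980154]), np.float64(179.26193937870235))
spot 283.742774566474 157.5722543352601 (array([ 0.63900006, -0.06392498,  0.07675358]), np.float64(179.91403101735736))
sf [([37, 33, 5, 5, 23], [339.2, 205.0], [0.666, -0.065, 0.094]), ([28, 34, 4, 7, 10], [329.3, 206.8], [0.64, -0.061, 0.094]), ([26, 38, 2, 4, 5], [326.4, 209.6], [0.63, -0.066, 0.094]), ([28, 45, 7, 8, 30], [330.7, 218.6], [0.632, -0.093, 0.094])]
pred cap [338.53866382 204.81301165] tab [329.8793062  206.99796203]
df [([20, 21, 3, 6, 11], [321.0, 213.3], [0.641, -0.058, 0.094]), ([28, 22, 5, 4, 15], [329.9, 213.5], [0.667, -0.066, 0.094]), ([19, 31, 8, 14, 58], [322.3, 228.1], [0.627, -0.111, 0.094])]
pred cap [329.1215902  213.01918848] tab [321.33128314 213.57258888]
```

The cap's dot sits in the well at (0.667, −0.065, 0.094), upright in all three views. The label is within about 2° of the front, and the arm is clear.

```bash
python3 -c "
from workcell import arm
print(arm.close_job())"
```

```text
the job is handed in; nothing more can be done
None
```

I turned the tin with light fingertip rolls until its label faced within about 2° of the dock's arrow. I then put the orange-dotted cap upright in the open well and handed the job in at about 40 s; contact force on the tin mostly stayed under 5 N, with brief peaks of about 12 N.

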